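Mount the sample grinder on its keyhole holder and check its paddle switch

ROBOT

A 7-joint arm with a two-finger parallel gripper is mounted at the origin on the work surface. World frame = base frame: x ahead of the robot, y to its left, z up, the work surface at z = 0. Lengths are in m, angles in rad, forces in N, time in s.
With the tool pointing down it reaches from about 0.4 to 0.85 m from the base axis. Payload 10.4 kg.
Tool frame: the origin (TCP) lies at the very end of the fingers, on their centre line; the grasp point (between the pads) lies manip.hold_point_z behind it (manip.hold_point_z is the distance from the TCP to the grasp point, in m); z points along the fingers, x is the direction in which the jaws open and shut, and the axes are right-handed (so a half turn about z gives the same grasp; the last joint's range is limited). The gripper opens to 85 mm and grips with 20 to 120 N. Pads are 22 mm wide; open, the fingers measure 114 mm over their backs; the gripper's body (76 mm by 85 mm) begins 54 mm behind the grasp point. The pads swing forward as they close: fully open they stand 13 mm farther back than shut.
Start: joints at [-1.289, 0.332, -0.065, 1.46, 0.022, 1.35, -0.088], TCP at [0.188, 0.596, 0.197] pointing down, gripper open.
Joint ranges: [-2.6, 2.6], [-0.5, 2.12], [-1.47, 1.34], [0.16, 2.42], [-1.27, 4.41], [0.06, 2.06], [-2.6, 2.6]. Speed limits (rad/s): [2.22, 2.22, 2.79, 2.79, 3.14, 3.14, 3.14].

INTERFACE

Orientations are given as a unit quaternion [x, y, z, w].
In Python, from workcell import readout, camera, camera_info, manip gives the robot as it stands.
- The arm moves only by the tool play_rows, never from a script. Its argument "rows" is a list of rows, each a list of 3 entries, a list of its own where there are three numbers: the shift along the world's x, y, z in mm, then the turn, a rotation vector about the world's x, y, z in degrees, then the finger opening in mm, from 0 to 85.4. In form: [[[tx, ty, tz], [rx, ry, rz], fingers], ...]. A call has 1 to 12 rows; each row shifts and turns the commanded pose from where the row before left it; what a row does not reach is not made up. A row lasts 1/8 s, in which the tool goes at most 62.5 mm and 10.7 degrees, less where a joint would pass 70% of its speed; a pose out of reach is approached as far as the arm can. A call with a gripper value outside its range is refused whole. The fingers move at their own pace and stop on an object; "force" is the grip in N (left out, the last holds). Time passes only in rows, so rows that do not move let the fingers close. It gives the time, the measured TCP pose, the force and the opening at its end, in the units of the state.
- readout.get_obs(): the state, without advancing time (a new reading comes with each control period).
- camera(name): name is "scene" or "top" or "wrist"; returns the picture (400x640x3 uint8, blue, green, red); there is no depth.
- camera_info(name): a dict with "fx", "fy", "cx", "cy" (pixels), "world_from_camera" (4x4, takes a point from camera to world coordinates). Camera axes: x right, y up, looking along -z (the intrinsics and any distortion apply to the point x, -y, -z); pixel columns grow to the right and rows downward; lengths in m; the calibration is good to about 2 mm. A picture is of the moment at which its call begins: read the wrist's pose just before it. camera_info takes no time and is no camera call; for the wrist camera it gives the pose at the moment of the call.
- manip.hand_in(): hands the job in, once; it reports no verdict.
The state is a dict: "clock": time; "joint_pos": joint angles; "joint_velocities": joint speeds; "tau": joint torques, N m; "position": TCP position; "ee_rot": TCP orientation; "ft_force": force on the tool from outside, world axes, zero at the start; "torque": the same for the moment, N m; "grip_width": opening from 0.0 (shut) to 1.0 (fully open).
Only numpy, scipy, OpenCV 4.12 (cv2) and the standard library are available. Lean on these libraries where they do the work, as an engineer would, in place of code of your own. Each camera call takes 0.05 s, during which the arm holds its last target.

TASK

Mount the sample grinder on its bench holder: lower its base plate flat so that both screw heads come up through the keyholes, then slide it nose-first towards the dust hood until it is fully home and the spring catch pops up behind the plate. Then do the switch check: flip the lock-off lever forward, squeeze the paddle fully against the body, keep it squeezed for two seconds, and let go so that paddle and lever spring back. Do not press the paddle in before the grinder is locked in place, and leave the other things on the bench where they are.

Things in the scene. Friction and masses are not known exactly. Their poses are not given: they have to be found in the camera images.
- grinder: loose cordless straight grinder (0.75 kg), 272 mm long, strapped along the middle of an aluminium keyhole plate 170 (x) x 120 (y) x 4 mm, on which it lies. Origin: centre of the plate's underside; x to the nose, y to the paddle side, z up. Grey body x -105 to 60, y -20 to 20, z 16 to 62 mm; dark battery x -142 to -104, up to z 66; nose and sanding drum to x = 132, axis at z 39
- grip_waist (a point): centre of the dark grip waist, the place to carry the grinder by: grinder x = 22, y = 0, z = 42 mm, near the centre of mass. Flat parallel sides 40 mm apart (y), free over x 4 to 39 mm, between the paddle's free end (x = 0) and a clamp strap (x 41 to 55); same axes as the grinder. Top of the body 20 mm above this point, plate's top 38 mm below it
- keyhole_paddle_side (a point): keyhole through the plate on the paddle side: centre of its round entry hole (14 mm across) at the plate's underside, grinder x = 10, y = 46 mm. A slot 8 mm wide runs from it backward (-x) and ends at x = -11 mm
- keyhole_far_side (a point): the like keyhole on the other side, grinder x = 10, y = -46 mm
- paddle (a joint): paddle switch on the +y side, rad: 0 out, 0.13 squeezed home (11 mm at the free end). Dark plate 85 mm long, 24 high (z 28 to 52), 6 thick; upright hinge at grinder x = -85, y = 24. Outer face when out: y = 30 near the hinge, 38 at the lever, 41 at the free end; squeezed: 30.5 (51 mm over body and paddle). Springs out; 4 N at the lever starts it, 11 N squeezes it home. Blocked while the lever is upright
- paddle_end (a point): outer edge of the paddle's free end, at half its height (z = 40 mm above the plate's underside)
- lockoff (a joint): lock-off lever in the paddle, rad: 0 upright (blocks the paddle), 1.1 fully forward, laid along the paddle towards the nose; paddle free from about 0.8. Steel T with a cross-bar 20 mm high and 5 thick, 12 mm out from the paddle's face. A spring (2 to 3 N at the bar) stands it up again when let go while the paddle is out: keep it forward until the squeeze has begun; under a squeezing pad it stays down
- lockoff_tip (a point): tip of the lock-off lever: middle of its cross-bar's outer face, 15 mm out from the pivot, z = 40 mm above the plate's underside
- lockoff_pivot (a point): pivot of the lock-off lever (upright axis), in the paddle 3 mm under its outer face: grinder x = -28, y = 35, z = 40 mm while the paddle is out. A finger edge 3 to 6 mm off the paddle's face, pushed forward from behind the lever to about 12 mm past the pivot, lays the lever down
- holder: fixed bench holder: grey base x -115 to 175, y -75 to 75 mm, 20 thick; steel dust hood at the +x end (cheeks x 100 to 172 at y = -42 and 42, 60 high, open above and to the rear). Origin on the bench under the locked grinder's origin, x to the hood, z up: a locked grinder has the holder's x, y and heading, 20 mm up. Its plate goes over the screws 18 mm back (-x) of there
- screw_left (a point): top of the holder's shoulder screw at holder x = -8, y = 46 mm, 30 mm above the bench. Shank 6 mm across; domed head 12 mm across, its underside 6 mm and its top 10 mm above the base. With the heads in the entry holes and the plate flat on the base, 18 mm of sliding forward brings the shanks against the slot ends (hard stop)
- screw_right (a point): the like screw at holder x = -8, y = -46 mm
- catch (a joint): spring catch of the holder, m: 0 up (6 mm above the base), 0.006 pressed flush. Steel pin 10 mm across at holder x = -91.5, y = -40 mm, 1 to 2 N. The plate presses it down when lowered over the screws; it pops up behind the plate's rear edge when the grinder is home and then keeps it from sliding back
- jar: screw-top glass sample jar, 38 mm across, 52 mm high; standing between or beyond the two main things; loose, not part of the job. Origin under its centre
- tube_rack: grey tube rack with small capped tubes, 90 x 190 x 63 mm; loose, not part of the job. Origin under its centre
- beaker: glass beaker, 68 mm across, 88 mm high; loose, not part of the job. Origin under its centre
- tip_box: white and clear box of pipette tips, 87 x 124 x 74 mm; loose, not part of the job. Origin under its centre
- spare_battery: spare battery pack, dark block 40 x 46 x 57 mm, standing behind the grinder's rear end; loose, not part of the job. Origin under its centre
- drum_tray: shallow steel tray with five spare sanding drums, 75 x 105 mm, 23 mm high, on the robot's side of the holder; loose, not part of the job. Origin under its centre
- brush: cleaning brush lying towards the far edge of the bench, 190 mm long; loose, not part of the job. Origin under its centre

How it is judged:
On the way, in this order (a step that is already met when the one before it is completed fails the run):
1. the grinder is locked on the holder: both heads through, slid home, catch up behind the plate (horizontal distance between grinder and holder below 0.004 m and angle between the x axis of grinder and the x axis of holder, either way round below 0.06 rad and y of paddle_end in the frame of holder above 0 m and z of grinder in the frame of holder between 0.0175 and 0.0225 m and angle between grinder's own z axis and vertical below 0.05 rad and value of joint catch below 0.0015 m), for 0.3 s.
2. on the holder, lock-off lever forward and paddle fully squeezed, for at least a second (all of step 1 and value of joint lockoff above 0.7 rad and value of joint paddle above 0.115 rad), for 1 s.
At the end, for the whole second after the job is handed in: Grinder flat and still on the holder, within 4 mm and 0.06 rad of its locked place (paddle on the +y side, underside 17.5 to 22.5 mm above the bench, tilt under 0.05 rad), catch up (under 1.5 mm down), paddle out (under 0.02 rad), lock-off lever upright (under 0.15 rad) (all of step 1 and value of joint paddle below 0.02 rad and value of joint lockoff below 0.15 rad and linear speed of grinder below 0.01 m/s); the robot touches nothing.
It fails at once if the paddle is pressed in (beyond 0.06 rad) while the grinder is not locked on the holder (value of joint paddle above 0.06 rad and not (horizontal distance between grinder and holder below 0.004 m and angle between the x axis of grinder and the x axis of holder, either way round below 0.06 rad and y of paddle_end in the frame of holder above 0 m and z of grinder in the frame of holder between 0.0175 and 0.0225 m and angle between grinder's own z axis and vertical below 0.05 rad and value of joint catch below 0.0015 m)).
It fails at once if another thing on the bench is moved by more than 30 mm (distance of any of jar, tube_rack, beaker, tip_box, spare_battery, drum_tray, brush from where it was at the start of the episode above 0.03 m).
It also fails if it takes over 53 s, if anything falls off the work surface, if the arm or the gripper's body presses on something with over 40 N, if the wrist force passes 120 N, or if a joint passes its speed limit or range.

## Working session

There is one attempt and no reset: what is moved stays moved. The work goes in short steps, Python scripts to look and compute and a tool call to move; the robot and the scene stay as the last step left them, time stands still between calls to the robot, and variables do not carry over. Pictures are saved under pics/ and viewed, and the job is handed in when it is done.

Besides the shell and the picture viewer there is one more tool, called after "Request:" as name([rows], argument=value, ...), one row to a line, values as JSON. play_rows: Moves the arm, as the interface text tells. Its arguments: {"type":"object","properties":{"rows":{"type":"array"},"force":{"type":"number"}},"required":["rows"]}

```bash
mkdir -p pics; ls; python3 - <<'E'
from workcell import readout, camera, camera_info, manip
import cv2
o=readout.get_obs();print(o, manip.hold_point_z)
for n in ["scene","top","wrist"]:
    cv2.imwrite(f"pics/{n}0.png",camera(n)); print(n,camera_info(n))
E
```

```text
pics
{'clock': 0.0, 'joint_pos': array([-1.28858563,  0.33289999, -0.0647274 ,  1.4609968 ,  0.02157673,
        1.3499053 , -0.0885268 ]), 'joint_velocities': array([ 0.00021487, -0.00037193, -0.00098689,  0.00023617, -0.00074077,
       -0.00046343, -0.00097009]), 'tau': array([ 5.48429780e-04, -6.25458527e+01,  4.91993478e-02, -3.91593289e+01,
        1.60228007e-02,  1.00269145e-02, -2.17967460e-05]), 'position': array([0.18741861, 0.59575941, 0.19657199]), 'ee_rot': array([ 8.06255685e-01,  5.91566731e-01, -5.98500141e-04,  4.64249607e-04]), 'ft_force': array([0.2510519 , 0.77374408, 0.4801677 ]), 'torque': array([ 0.00145201, -0.0115675 , -0.01928199]), 'grip_width': 1.0023087959761707} 0.0187
scene {'fx': 510.69298515179526, 'fy': 510.69298515179526, 'cx': 313.1734573232738, 'cy': 196.64675216562225, 'world_from_camera': array([[ 0.1233171 , -0.71236702,  0.69088792,  1.58398309],
       [ 0.99231679,  0.09554349, -0.0786055 , -0.14729715],
       [-0.01001388,  0.69527309,  0.7186759 ,  1.10724759],
       [ 0.        ,  0.        ,  0.        ,  1.        ]])}
top {'fx': 520.9059059364848, 'fy': 520.9059059364848, 'cx': 320.95496874667697, 'cy': 209.615661653075, 'world_from_camera': array([[ 5.23646332e-03,  9.95955435e-01, -8.96958782e-02,
         4.28010081e-01],
       [-9.99984895e-01,  5.36517000e-03,  1.19387870e-03,
        -1.22415047e-02],
       [ 1.67028362e-03,  8.96882716e-02,  9.95968485e-01,
         1.64484490e+00],
       [ 0.00000000e+00,  0.00000000e+00,  0.00000000e+00,
         1.00000000e+00]])}
wrist {'fx': 318.54390412555455, 'fy': 318.54390412555455, 'cx': 318.46582883698227, 'cy': 197.0252400985216, 'world_from_camera': array([[ 0.2997608 , -0.90373044, -0.30563827,  0.10855423],
       [ 0.95401338,  0.2834944 ,  0.09741352,  0.62106717],
       [-0.00138882, -0.32078376,  0.94715144,  0.37178198],
       [ 0.        ,  0.        ,  0.        ,  1.        ]])}
```

View pics/scene0.png

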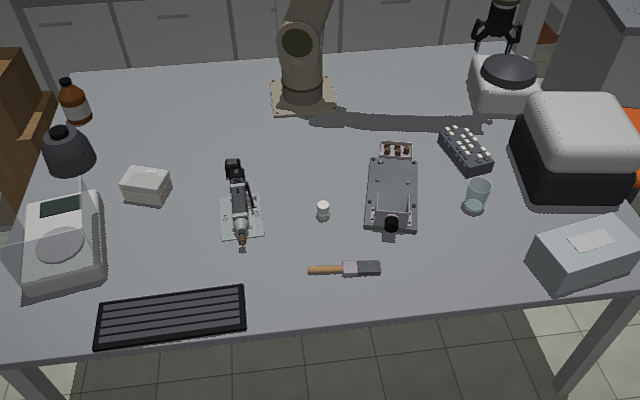

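View pics/top0.png

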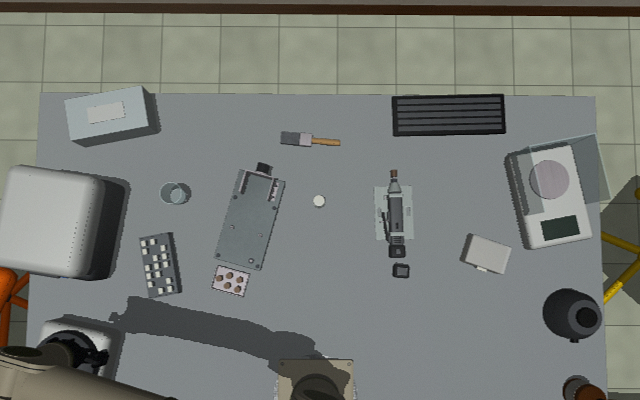

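View pics/wrist0.png

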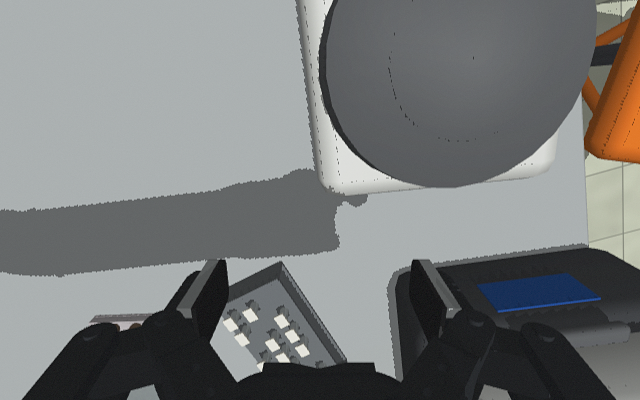

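The scene and top views show the grinder near top px (397,213), nose up (+x) with the paddle on the left (+y). The holder is near (250,218) with the hood upward, and the jar is between them at (319,201). Next I'll zoom in to get exact pixels.

```bash
python3 - <<'E'
import cv2
t=cv2.imread("pics/top0.png"); s=cv2.imread("pics/scene0.png")
def crop(im,x0,y0,x1,y1,k,n): cv2.imwrite(n,cv2.resize(im[y0:y1,x0:x1],None,fx=k,fy=k,interpolation=cv2.INTER_CUBIC))
crop(t,360,160,430,290,4.5,"pics/tg.png")
crop(t,200,150,300,300,4,"pics/th.png")
crop(s,205,150,275,255,5.5,"pics/sg.png")
crop(s,350,130,430,250,5,"pics/sh.png")
a=cv2.imread("pics/tg.png");b=cv2.imread("pics/th.png");import numpy as np
h=600
def fit(a): 
    c=np.zeros((600,a.shape[1],3),np.uint8); c[:min(600,a.shape[0])]=a[:600]; return c
cv2.imwrite("pics/tcomb.png",np.hstack([fit(a),fit(b)]))
a=cv2.imread("pics/sg.png");b=cv2.imread("pics/sh.png")
cv2.imwrite("pics/scomb.png",np.hstack([fit(a),fit(b)]))
print(np.hstack([fit(a),fit(b)]).shape)
E
```

```text
(600, 785, 3)
```

View pics/tcomb.png

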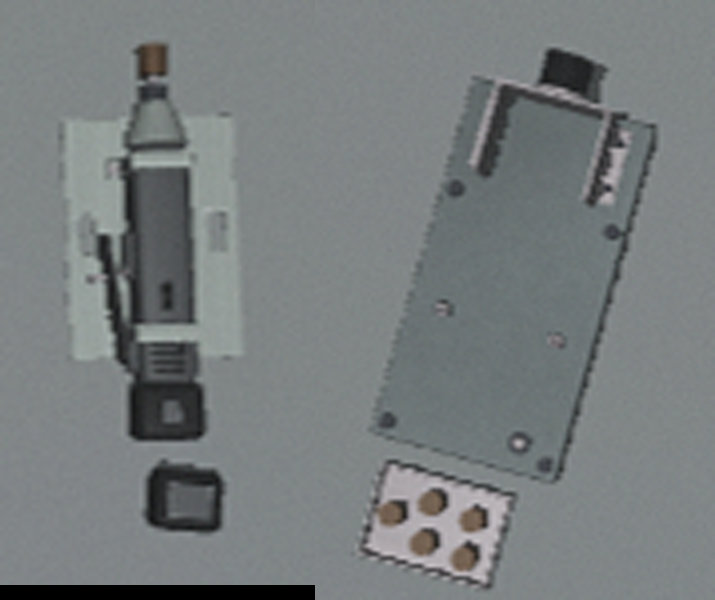

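View pics/scomb.png

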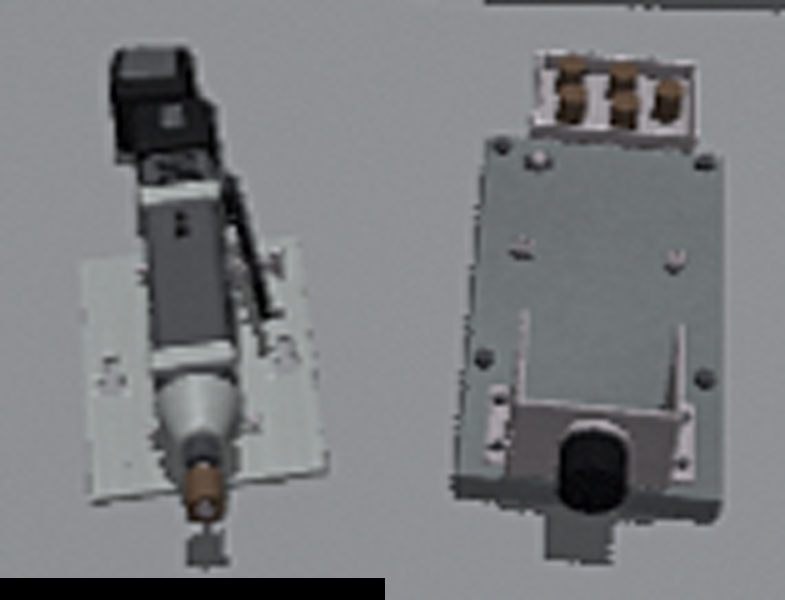

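```bash
cat > h.py <<'E'
import numpy as np, cv2
from workcell import readout, camera, camera_info, manip
def ray(info,uv):
    T=np.array(info["world_from_camera"]); u,v=uv
    d=np.array([(u-info["cx"])/info["fx"],-(v-info["cy"])/info["fy"],-1.])
    return T[:3,3],T[:3,:3]@d
def onz(info,uv,z):
    o,d=ray(info,uv); return o+d*(z-o[2])/d[2]
def tri(obs):
    A=np.zeros((3,3));b=np.zeros(3);R=[]
    for info,uv in obs:
        o,d=ray(info,uv); d=d/np.linalg.norm(d);P=np.eye(3)-np.outer(d,d);A+=P;b+=P@o;R.append((o,P))
    X=np.linalg.solve(A,b); return X,max(np.linalg.norm(P@(X-o)) for o,P in R)
def proj(info,X):
    T=np.array(info["world_from_camera"]); p=T[:3,:3].T@(np.asarray(X)-T[:3,3])
    return np.array([info["cx"]+info["fx"]*p[0]/-p[2], info["cy"]-info["fy"]*p[1]/-p[2]])
def fit2(model,pts):
    # 2D rigid fit: world = R model + t
    m=np.array(model,float)[:,:2];w=np.array(pts,float)[:,:2];mc=m.mean(0);wc=w.mean(0)
    H=(m-mc).T@(w-wc);a=np.arctan2(H[0,1]-H[1,0],H[0,0]+H[1,1])
    R=np.array([[np.cos(a),-np.sin(a)],[np.sin(a),np.cos(a)]]);t=wc-R@mc
    return a,t,np.linalg.norm((R@m.T).T+t-w,axis=1)
E
python3 - <<'E'
from h import *
T=camera_info("top");S=camera_info("scene")
g=lambda p:(360+(p[0]+.5)/4.5-.5,160+(p[1]+.5)/4.5-.5)
hh=lambda p:(200+(p[0]-315+.5)/4-.5,150+(p[1]+.5)/4-.5)
sg=lambda p:(205+(p[0]+.5)/5.5-.5,150+(p[1]+.5)/5.5-.5)
sh=lambda p:(350+(p[0]-385+.5)/5-.5,130+(p[1]+.5)/5-.5)
G=[onz(T,g(p),.004) for p in [(63,122),(235,116),(242,356),(75,358)]]
print("G",fit2([(85,60),(85,-60),(-85,-60),(-85,60)],G))
H=[onz(T,hh(p),.02) for p in [(473,78),(655,125),(556,480),(373,430)]]
print("H",fit2([(175,75),(175,-75),(-115,-75),(-115,75)],H) if 0 else fit2(np.array([(175,75),(175,-75),(-115,-75),(-115,75)])/1e3,H))
print("G",fit2(np.array([(85,60),(85,-60),(-85,-60),(-85,60)])/1e3,G))
Hs=[onz(S,sh(p),.02) for p in [(453,478),(718,500),(720,155),(487,138)]]
print("Hs(scene)",Hs)
Gs=[onz(S,sg(p),.004) for p in [(328,470),(92,500)]];print(Gs,G)
for a,b in [((443,309),(675,262)),((556,341),(520,247)),((518,442),(538,160))]: print(tri([(T,hh(a)),(S,sh(b))]))
print("jar",onz(T,(319,201),.05)," batt",onz(T,(401,270),.057))
E
```

```text
G (np.float64(0.03134405301458185), array([ 0.5682499 , -0.24450747]), array([103.94003588, 103.93922363, 103.94026213, 103.94171391]))
H (np.float64(-0.2564077578278598), array([0.51515704, 0.2166128 ]), array([0.00233388, 0.00128114, 0.00192081, 0.0021532 ]))
G (np.float64(0.03134405301458182), array([ 0.5682499 , -0.24450747]), array([0.00183878, 0.00084732, 0.0015007 , 0.00251235]))
Hs(scene) [array([0.66809541, 0.09704665, 0.02      ]), array([0.70339747, 0.23989064, 0.02      ]), array([0.42459037, 0.31619639, 0.02      ]), array([0.38883405, 0.1732915 , 0.02      ])]
[array([ 0.65388786, -0.18123256,  0.004     ]), array([ 0.6578635 , -0.30084255,  0.004     ])] [array([ 0.64968282, -0.1810515 ,  0.004     ]), array([ 0.65461624, -0.30251771,  0.004     ]), array([ 0.48535823, -0.30565271,  0.004     ]), array([ 0.48334232, -0.18880796,  0.004     ])]
(array([0.51844332, 0.26321991, 0.02301545]), np.float64(0.0006534304809717819))
(array([0.49381805, 0.17378201, 0.02369152]), np.float64(0.0016242177119214535))
(array([0.41547684, 0.20223245, 0.02155628]), np.float64(0.0016400738339193014))
jar [ 0.59823916 -0.00799525  0.05      ]  batt [ 0.38863012 -0.2576184   0.057     ]
```

The grinder is at about (0.568, -0.245), heading +0.03 rad, and the holder at about (0.515, 0.217), heading -0.26 rad. The screw height and base size agree with the text. I'll now move over the holder for wrist views, going around the white machine.

Request:
play_rows([
  [[19,-47,10],[0,0,0],85],
  [[19,-47,10],[0,0,0],85],
  [[19,-47,10],[0,0,0],85],
  [[19,-47,10],[0,0,0],85],
  [[19,-47,10],[0,0,0],85],
  [[47,-26,0],[0,0,0.5],85],
  [[47,-26,0],[0,0,0.5],85],
  [[47,-26,0],[0,0,0.5],85],
  [[47,-26,0],[0,0,0.5],85],
  [[47,-26,0],[0,0,0.4],85],
  [[47,-26,0],[0,0,0.4],85],
  [[0,0,0],[0,0,0],85],
])

```text
clock: 1.65
position: [0.567, 0.2013, 0.2463]
ee_rot: [0.793, 0.609, -0.001, 0.001]
ft_force: [-0.5, 0.9, -0.4]
grip_width: 0.991
```

```bash
python3 - <<'E'
from h import *
import pickle
i=camera_info("wrist");im=camera("wrist");cv2.imwrite("pics/w1.png",im);pickle.dump(i,open("w1.pkl","wb"))
o=readout.get_obs();print(o["clock"],o["position"],o["ee_rot"])
cv2.imwrite("pics/w1b.png",cv2.resize(im[60:400,120:520],None,fx=1.9,fy=1.75))
c,s=np.cos(-.256),np.sin(-.256)
for n,x,y,z in [("L",-8,46,30),("R",-8,-46,30),("c",-91.5,-40,26),("hood",100,42,80)]:
    print(n,proj(i,[.515+(c*x-s*y)/1e3,.2165+(s*x+c*y)/1e3,z/1e3]))
E
```

```text
1.7 [0.56538757 0.20359436 0.24657493] [ 7.92527923e-01  6.09835060e-01 -7.85961467e-04  2.69182476e-04]
L [358.75183228 107.24760759]
R [281.06229594 107.67698002]
c [283.62066748  29.60649504]
hood [357.03753595 207.60248975]
```

View pics/w1.png

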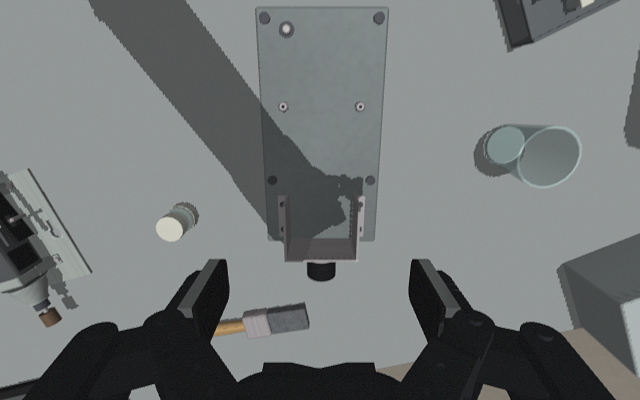

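The wrist view shows the screw heads at (283,106) and (360,106) and the catch at (287,29), within 2 px of prediction. I'll take a second, closer view.

Request:
play_rows([
  [[-30,8,-30],[0,0,0],85],
  [[-30,8,-30],[0,0,0],85],
  [[-15,4,-25],[0,0,0.1],85],
  [[0,0,0],[0,0,0],85],
  [[0,0,0],[0,0,0],85],
])

```text
clock: 2.33
position: [0.4902, 0.2257, 0.1638]
ee_rot: [0.791, 0.612, 0.001, 0.0]
ft_force: [0.3, -0.0, 0.1]
grip_width: 0.993
```

```bash
python3 - <<'E'
from h import *
import pickle
i=camera_info("wrist");im=camera("wrist");cv2.imwrite("pics/w2.png",im);pickle.dump(i,open("w2.pkl","wb"))
o=readout.get_obs();print(o["clock"],o["position"],o["ee_rot"])
c,s=np.cos(-.256),np.sin(-.256)
for n,x,y,z in [("L",-8,46,30),("R",-8,-46,30),("c",-91.5,-40,26),("hood",100,42,80)]:
    print(n,proj(i,[.515+(c*x-s*y)/1e3,.2165+(s*x+c*y)/1e3,z/1e3]))
E
```

```text
2.375 [0.49062489 0.22552279 0.16387724] [7.91086992e-01 6.11702652e-01 1.10481156e-03 1.28465701e-04]
L [360.70558594 193.75579212]
R [270.48156626 193.56464138]
c [273.36902985 108.47178074]
hood [358.09810746 314.32194965]
```

View pics/w2.png

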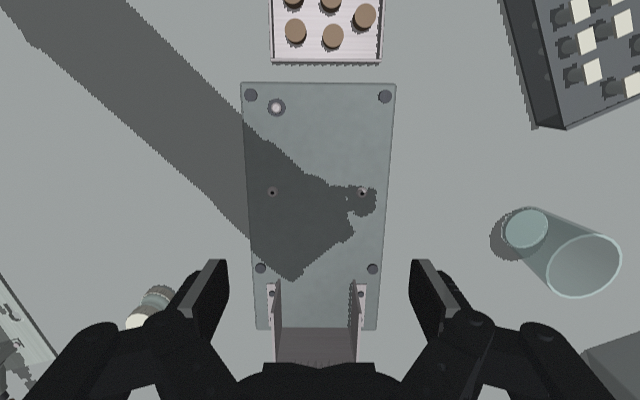

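```bash
python3 - <<'E'
from h import *
a=cv2.imread("pics/w1.png");b=cv2.imread("pics/w2.png")
L=[]
for im,cs in [(a,[(283,106),(360,106),(287,29)]),(b,[(272,192),(362,192),(277,107)])]:
    L.append(np.hstack([cv2.resize(im[v-12:v+13,u-12:u+13],None,fx=10,fy=10,interpolation=cv2.INTER_NEAREST) for u,v in cs]))
cv2.imwrite("pics/z.png",np.vstack(L))
E
```

```text
(no output)
```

View pics/z.png

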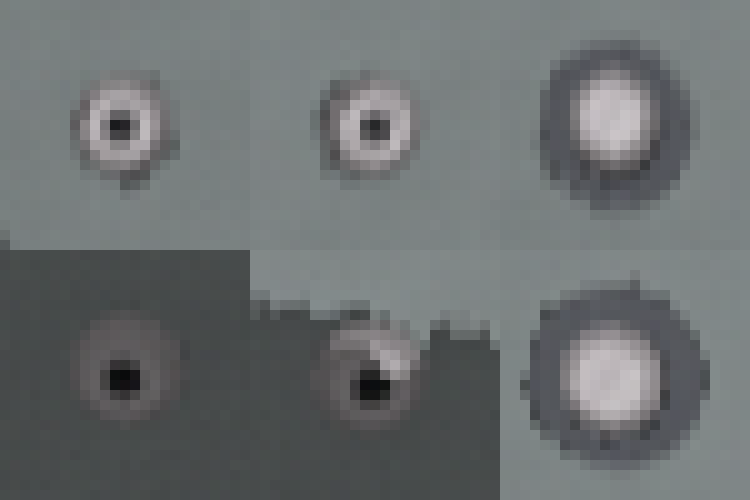

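```bash
python3 - <<'E'
from h import *
import pickle
w1=pickle.load(open("w1.pkl","rb"));w2=pickle.load(open("w2.pkl","rb"))
P={"L":((360,106.2),(361.7,192.2),.029),"R":((282.5,106.1),(272.1,191.8),.029),"c":((285.7,28.3),(275.5,107),.026)}
M=np.array([(-8,46),(-8,-46),(-91.5,-40)])/1e3
for n,(a,b,z) in P.items(): print(n,tri([(w1,a),(w2,b)]),onz(w1,a,z),onz(w2,b,z))
for k,w in ((0,w1),(1,w2)): print(fit2(M,[onz(w,P[n][k],P[n][2]) for n in "LRc"]))
E
```

```text
L (array([0.51823107, 0.26468708, 0.0281304 ]), np.float64(0.00022587210238556062)) [0.51820316 0.26481901 0.029     ] [0.51787959 0.26441413 0.029     ]
R (array([0.49432738, 0.17612871, 0.02964662]), np.float64(2.9887157842289434e-05)) [0.49435075 0.17607846 0.029     ] [0.49449347 0.1759534  0.029     ]
c (array([0.41563384, 0.20344731, 0.02593994]), np.float64(0.00014768883868250803)) [0.41570702 0.20358538 0.026     ] [0.41557387 0.203319   0.026     ]
(np.float64(-0.2626252192848942), array([0.5141532 , 0.21840085]), array([0.00018558, 0.00013642, 0.00030666]))
(np.float64(-0.26091025070554125), array([0.51404235, 0.21820068]), array([0.00041939, 0.00014015, 0.00030012]))
```

Holder fit: (0.5141, 0.2183), heading -0.262 rad, residual under 0.5 mm. Now to the grinder.

Request:
play_rows([
  [[11,-47,5],[0,0,1.6],85],
  [[11,-47,5],[0,0,1.7],85],
  [[11,-47,5],[0,0,1.7],85],
  [[11,-47,5],[0,0,1.6],85],
  [[11,-47,5],[0,0,1.6],85],
  [[11,-47,5],[0,0,1.6],85],
  [[11,-47,5],[0,0,1.6],85],
  [[11,-47,5],[0,0,1.6],85],
  [[11,-47,5],[0,0,1.7],85],
  [[11,-47,0],[0,0,1.7],85],
  [[0,0,0],[0,0,0],85],
  [[0,0,0],[0,0,0],85],
])

```text
clock: 3.88
position: [0.6, -0.2448, 0.2079]
ee_rot: [0.696, 0.718, 0.0, 0.0]
ft_force: [-0.6, -0.2, 1.3]
grip_width: 0.998
```

```bash
python3 - <<'E'
from h import *
import pickle
i=camera_info("wrist");im=camera("wrist");cv2.imwrite("pics/w3.png",im);pickle.dump(i,open("w3.pkl","wb"))
o=readout.get_obs();print(o["clock"],o["position"],o["ee_rot"])
E
```

```text
3.925 [ 0.60009057 -0.24392559  0.20785505] [6.95341490e-01 7.18679404e-01 3.49497079e-04 7.21691675e-05]
```

View pics/w3.png

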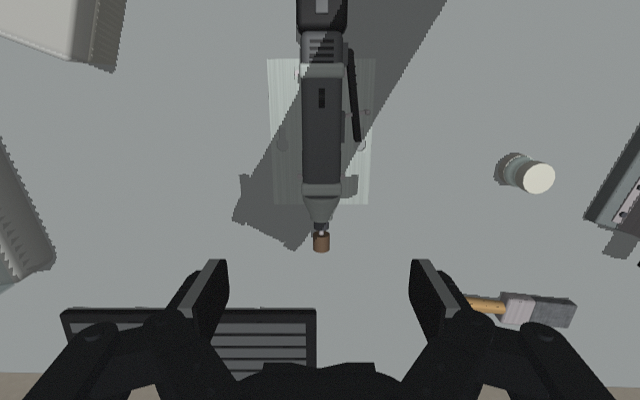

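```bash
python3 - <<'E'
from h import *
a=cv2.imread("pics/w3.png")
cv2.imwrite("pics/z3.png",cv2.resize(a[45:215,255:385],None,fx=3.5,fy=3.5,interpolation=cv2.INTER_NEAREST))
cv2.imwrite("pics/z3g.png",cv2.convertScaleAbs(cv2.resize(a[120:215,255:385],None,fx=6,fy=6,interpolation=cv2.INTER_NEAREST),alpha=1.5))
E
```

```text
(no output)
```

View pics/z3.png

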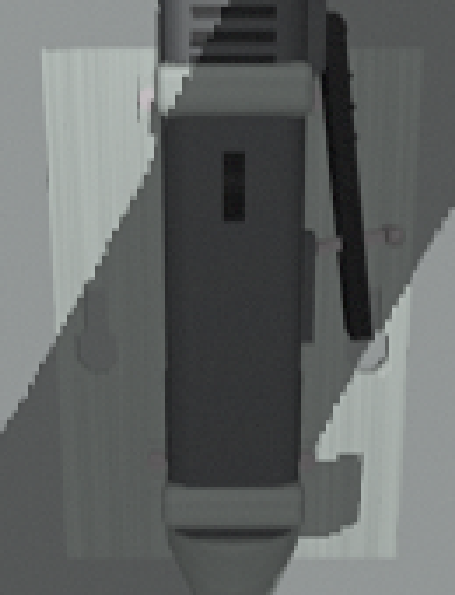

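View pics/z3g.png

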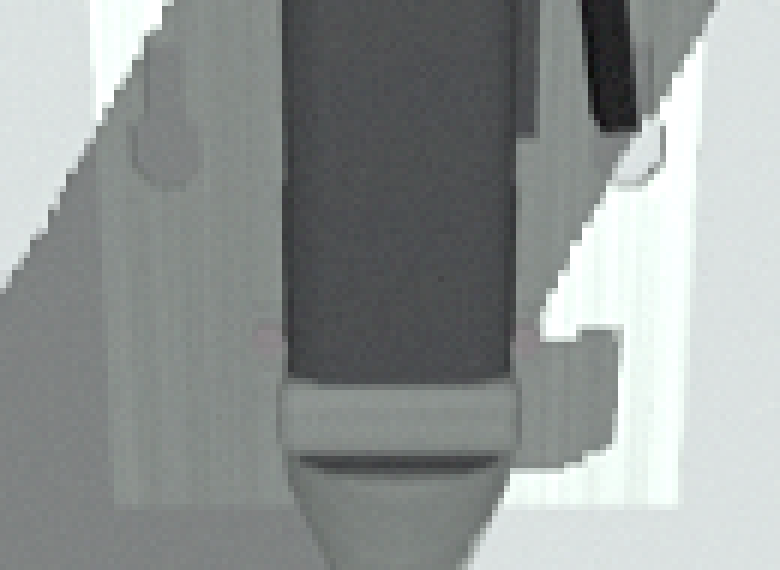

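```bash
python3 - <<'E'
from h import *
import pickle
w=pickle.load(open("w3.pkl","rb"))
pc=[(367.5,204.0),(274,204.0),(266.5,58.8),(375.6,57.8)]
M=np.array([(85,60),(85,-60),(-85,-60),(-85,60)])/1e3
W=[onz(w,p,.004) for p in pc]; print(fit2(M,W))
K=[onz(w,p,.004) for p in [(359.8,145),(282.0,145)]]
print(K, fit2(np.vstack([M,[(.010,.046),(.010,-.046)]]),W+K))
T=camera_info("top")
g=lambda p:(360+(p[0]+.5)/4.5-.5,160+(p[1]+.5)/4.5-.5)
for a,b in zip([(235,116),(63,122),(242,356),(75,358)],[pc[1],pc[0],pc[2],pc[3]]): print(tri([(T,g(a)),(w,b)]))
a,t,_=fit2(np.vstack([M,[(.010,.046),(.010,-.046)]]),W+K)
print("waist",t+.022*np.array([np.cos(a),np.sin(a)]),"deg",np.degrees(a))
o=readout.get_obs();q=o["ee_rot"];print("toolx",2*np.degrees(np.arctan2(q[1],q[0])),o["position"])
E
```

```text
(np.float64(0.03381756173707743), array([ 0.57006433, -0.24281794]), array([0.00096339, 0.00080441, 0.000728  , 0.00028589]))
[array([ 0.5786866 , -0.19617875,  0.004     ]), array([ 0.58165776, -0.28870359,  0.004     ])] (np.float64(0.03367339266930701), array([ 0.57010217, -0.24280457]), array([0.00096931, 0.00081598, 0.00068978, 0.00033623, 0.00034443,
       0.00026207]))
(array([ 0.65270034, -0.298979  ,  0.01585052]), np.float64(0.0014408473103757786))
(array([ 0.64986585, -0.18122972,  0.00972202]), np.float64(0.0012083493088212336))
(array([ 0.48612687, -0.30860901, -0.01512713]), np.float64(0.00046816897516928184))
(array([ 0.48338554, -0.18762847,  0.01340969]), np.float64(0.0003972719788144178))
waist [ 0.5920897 -0.2420639] deg 1.929343281838057
toolx 91.89112136573269 [ 0.60009057 -0.24392559  0.20785505]
```

Grinder fit: (0.5701, -0.2428), heading 1.93°, residuals under 1 mm. The waist is at (0.592, -0.242). Descending to grip.

Request:
play_rows([
  [[-8,2,-35],[0,0,0],85],
  [[0,0,-45],[0,0,0],85],
  [[0,0,-45],[0,0,0],85],
  [[0,0,-40],[0,0,0],80],
  [[0,0,-22],[0,0,0],75],
  [[0,0,0],[0,0,0],60],
  [[0,0,0],[0,0,0],30],
  [[0,0,0],[0,0,0],30],
  [[0,0,0],[0,0,0],30],
  [[0,0,0],[0,0,0],30],
], force=80)

```text
clock: 5.18
position: [0.5929, -0.2427, 0.0227]
ee_rot: [0.696, 0.719, 0.001, 0.001]
ft_force: [-2.2, 2.8, 6.2]
grip_width: 0.433
```

```bash
python3 - <<'E'
from h import *
import pickle
i=camera_info("wrist");im=camera("wrist");cv2.imwrite("pics/w4.png",im);pickle.dump(i,open("w4.pkl","wb"))
o=readout.get_obs();print(o)
E
```

```text
{'clock': 5.225, 'joint_pos': array([-0.09538214,  0.55960464,  0.55036167,  1.62823804, -0.32820133,
        1.04424394,  2.15612341]), 'joint_velocities': array([-0.0008527 ,  0.00078921,  0.00097764,  0.00102047,  0.00078608,
        0.00080661, -0.00042876]), 'tau': array([ 5.83152585e-01, -6.10186386e+01,  1.20947698e+01, -3.15517223e+01,
        9.02391155e-02, -7.90920462e-01,  6.58631747e-03]), 'position': array([ 0.59285109, -0.24271867,  0.02269304]), 'ee_rot': array([0.69552505, 0.71850032, 0.00102074, 0.00106858]), 'ft_force': array([-2.53703817,  1.88564597,  5.60421106]), 'torque': array([ 0.24019527,  0.43086831, -0.00435641]), 'grip_width': 0.4320805079434137}
```

View pics/w4.png

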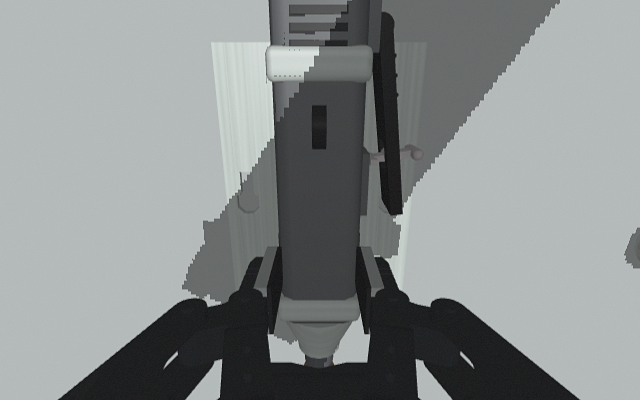

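Gripped at the waist: opening about 37 mm, with the paddle free and untouched. Now lifting.

Request:
play_rows([
  [[0,0,15],[0,0,0],30],
  [[0,0,30],[0,0,0],30],
  [[0,0,35],[0,0,0],30],
  [[0,0,27],[0,0,0],30],
  [[0,0,0],[0,0,0],30],
])

```text
clock: 5.85
position: [0.5927, -0.2434, 0.1302]
ee_rot: [0.696, 0.718, 0.001, 0.002]
ft_force: [0.1, 0.3, -8.3]
grip_width: 0.429
```

Request:
play_rows([
  [[-4,24,0],[0,0,-0.9],30],
  [[-7,42,0],[0,0,-1.5],30],
  [[-7,42,0],[0,0,-1.5],30],
  [[-7,42,0],[0,0,-1.5],30],
  [[-7,42,0],[0,0,-1.5],30],
  [[-7,42,0],[0,0,-1.5],30],
  [[-7,42,0],[0,0,-1.5],30],
  [[-7,42,0],[0,0,-1.6],30],
  [[-7,42,0],[0,0,-1.6],30],
  [[-7,42,0],[0,0,-1.6],30],
  [[-7,42,0],[0,0,-1.5],30],
  [[-2,16,0],[0,0,-0.4],30],
])

```text
clock: 7.35
position: [0.5136, 0.2201, 0.126]
ee_rot: [0.791, 0.612, -0.001, -0.001]
ft_force: [0.1, 0.1, -7.1]
grip_width: 0.424
```

Request:
play_rows([
  [[0,0,0],[0,0,0],30],
  [[0,0,0],[0,0,0],30],
])

```text
clock: 7.6
position: [0.5157, 0.2154, 0.1269]
ee_rot: [0.793, 0.61, -0.001, 0.0]
ft_force: [-0.1, -0.3, -7.1]
grip_width: 0.428
```

```bash
python3 - <<'E'
from h import *
import pickle
i=camera_info("wrist");im=camera("wrist");cv2.imwrite("pics/w5.png",im);pickle.dump(i,open("w5.pkl","wb"))
o=readout.get_obs();print(o);pickle.dump(o,open("o5.pkl","wb"))
q=o["ee_rot"];print("toolx",2*np.degrees(np.arctan2(q[1],q[0])))
E
```

```text
{'clock': 7.65, 'joint_pos': array([-0.84858949,  0.24514248,  0.43033388,  1.75121364, -0.10948679,
        1.16958929,  0.92437293]), 'joint_velocities': array([ 0.00350434, -0.00244405, -0.00432753, -0.00600857, -0.00436847,
       -0.00012159, -0.00234999]), 'tau': array([-7.74368383e-01, -5.21516383e+01,  4.35629010e+00, -3.95101011e+01,
       -2.12249416e-01,  2.06829677e-01,  6.27810310e-03]), 'position': array([0.51583328, 0.21533514, 0.12712167]), 'ee_rot': array([ 7.92725576e-01,  6.09578510e-01, -3.69814153e-04,  2.52610935e-04]), 'ft_force': array([ 0.42400734,  0.692306  , -6.21220373]), 'torque': array([-0.1492505 , -0.23426926, -0.0061073 ]), 'grip_width': 0.42750412288321926}
toolx 75.11807436458459
```

View pics/w5.png

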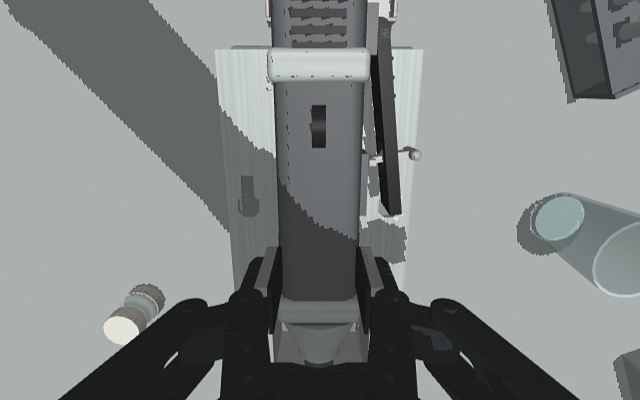

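The grinder is held over the holder. The plate's rear corners moved from (211,42)/(427,41) to about (216,49)/(424,49), which suggests a slight rear droop. I'll quantify it.

```bash
python3 - <<'E'
from h import *
R=[]
for n in ("w4","w5"):
    a=cv2.imread(f"pics/{n}.png")
    a=cv2.convertScaleAbs(a,alpha=1.4)
    cs=[(216,46),(425,46),(248,195)]
    R.append(np.hstack([cv2.resize(a[max(0,v-22):v+23,u-22:u+23],None,fx=5.8,fy=5.8,interpolation=cv2.INTER_NEAREST) for u,v in cs]))
cv2.imwrite("pics/z5.png",np.vstack(R))
E
```

```text
(no output)
```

View pics/z5.png

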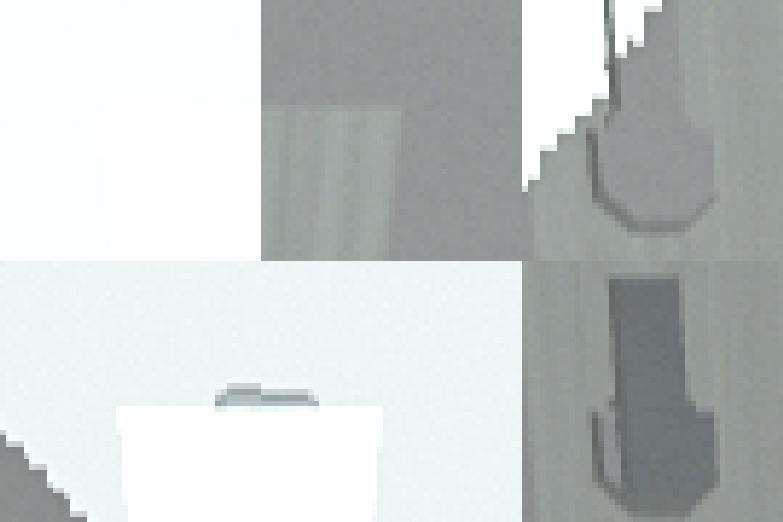

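```bash
cat > pose.py <<'E'
from h import *
import pickle
from scipy.optimize import least_squares
from scipy.spatial.transform import Rotation as Ro
def solve(info,M,U,x0,pri=None):
    def f(p):
        R=Ro.from_euler("zyx",p[3:]).as_matrix()
        r=[proj(info,R@(np.array(m)/1e3)+p[:3])-np.array(u) for m,u in zip(M,U)]
        r=np.concatenate(r)
        return np.append(r,p[5]*200)
    return least_squares(f,x0)
E
python3 - <<'E'
from pose import *
M=[(-85,-60,4),(-85,60,4),(17,-46,4),(-28,50,40)]
U4=[(210.7,41.6),(426.6,41.6),(247.9,212.5),(417,154)]
U5=[(213.8,48.5),(423.5,48.5),(248.4,216.6),(416,155.5)]
for n,U,x0 in (("w4",U4,[.57,-.243,0,.034,0,0]),("w5",U5,[.4967,.223,.1,-.262,0,0])):
    i=pickle.load(open(n+".pkl","rb"));s=solve(i,M,U,x0);print(n,s.x,np.degrees(s.x[3:]),s.fun.round(2))
    p=s.x;R=Ro.from_euler("zyx",p[3:]).as_matrix()
    print("waist",R@np.array([.022,0,.042])+p[:3])
E
```

```text
w4 [ 0.56993154 -0.24343039 -0.00112803  0.03161962 -0.02027128  0.00073586] [ 1.81167105 -1.16145857  0.04216152] [ 0.19 -0.39 -0.65 -0.11  0.14  0.16  0.31  0.33  0.15]
waist [ 0.59106469 -0.24276611  0.04130956]
w5 [ 0.49635772  0.22051363  0.10352971 -0.25875442 -0.07323665 -0.00124651] [-14.82553605  -4.19615086  -0.07141951] [ 0.55  0.01  0.05 -0.67 -0.14  0.33 -0.42  0.33 -0.25]
waist [0.51449512 0.2149385  0.14698029]
```

The rear droops by about 3–4° (3° relative to the on-bench baseline). I'll correct pitch by 3°, trim xy and lower partway.

Request:
play_rows([
  [[1.2,1.0,-10],[0.4,1.45,-0.08],30],
  [[1.2,1.0,-15],[0.4,1.45,-0.07],30],
  [[0,0,-20],[0,0,0],30],
  [[0,0,-10],[0,0,0],30],
  [[0,0,0],[0,0,0],30],
  [[0,0,0],[0,0,0],30],
  [[0,0,0],[0,0,0],30],
])

```text
clock: 8.52
position: [0.5184, 0.2195, 0.0732]
ee_rot: [0.793, 0.609, -0.015, -0.021]
ft_force: [-0.1, -0.3, -6.7]
grip_width: 0.43
```

```bash
python3 - <<'E'
from h import *
import pickle
i=camera_info("wrist");im=camera("wrist");cv2.imwrite("pics/w6.png",im);pickle.dump(i,open("w6.pkl","wb"))
o=readout.get_obs();print(o["clock"],o["position"],o["ft_force"],o["torque"])
from scipy.spatial.transform import Rotation as Ro
print(Ro.from_quat(o["ee_rot"]).as_matrix().round(4))
a=cv2.convertScaleAbs(im,alpha=1.1)
cs=[(216,46),(425,46),(248,195)]
z=np.hstack([cv2.resize(a[max(0,v-22):v+23,u-22:u+23],None,fx=5.8,fy=5.8,interpolation=cv2.INTER_NEAREST) for u,v in cs])
cv2.imwrite("pics/z6.png",z)
s=camera("scene");cv2.imwrite("pics/s6.png",cv2.resize(s[120:260,340:450],None,fx=4.2,fy=4.2,interpolation=cv2.INTER_CUBIC))
E
```

```text
8.575 [0.51832118 0.21948061 0.07311639] [-0.09995076  0.08800206 -6.46550712] [-0.08353693 -0.36467475 -0.02968034]
[[ 0.2573  0.9651 -0.0496]
 [ 0.9663 -0.2568  0.0148]
 [ 0.0016 -0.0518 -0.9987]]
```

View pics/w6.png

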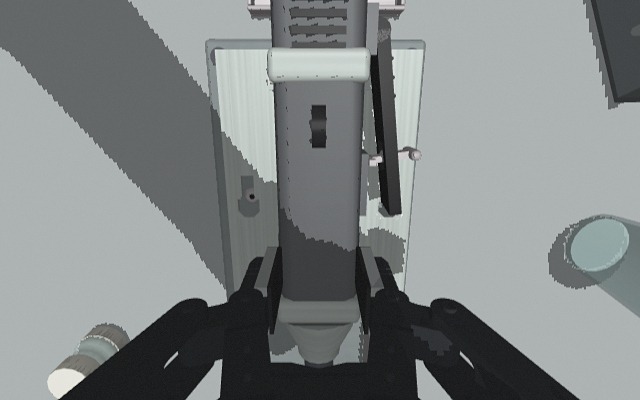

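View pics/z6.png

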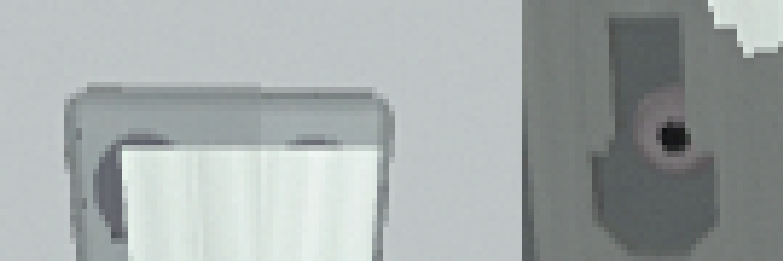

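View pics/s6.png

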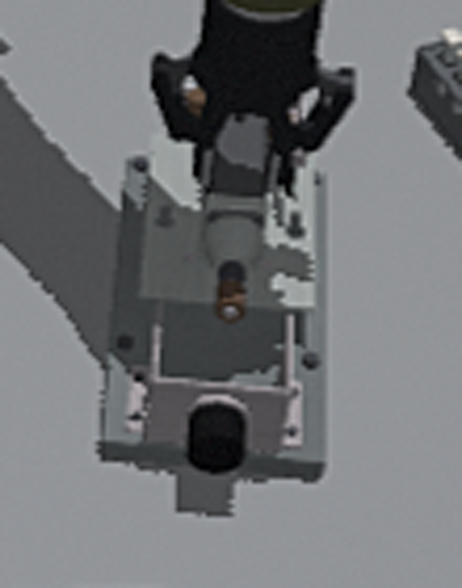

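```bash
python3 - <<'E'
from pose import *
M=[(-85,-60,4),(-85,60,4),(17,-46,4),(-28,50,40)]
c=lambda t,x,y:({0:194,1:403,2:226}[t]+(x-261*t)/5.8-.5,{0:24,1:24,2:173}[t]+y/5.8-.5)
U=[c(0,121,146),c(1,382,146),c(2,655,255),(416,155.5)];print(U)
i=pickle.load(open("w6.pkl","rb"));s=solve(i,M,U,[.4967,.223,.05,-.262,0,0]);p=s.x
print(p.round(4),np.degrees(p[3:]),s.fun.round(2))
a=-.262;R2=np.array([[np.cos(a),-np.sin(a)],[np.sin(a),np.cos(a)]]);t=np.array([.5141,.2183])
tg=R2@[-.018,0]+t;print("target origin",tg)
# error in holder axes, for origin after assuming pitch removed about waist
R=Ro.from_euler("zyx",p[3:]).as_matrix();w=R@np.array([.022,0,.042])+p[:3]
print("waist",w,"err holder axes mm",1e3*R2.T@(w[:2]-R2@[.004,0]-t))
for n,y in(("L",.046),("R",-.046)):
    X=R2@[-.008,y]+t; print(n,"pred px",proj(i,[*X,.030]),proj(i,[*X,.028]))
print(onz(i,(251.5,195.9),.029)[:2]," expect",R2@[-.008,-.046]+t)
print("entry R centre",R@np.array([.01,-.046,0])+p[:3])
E
```

```text
[(214.36206896551724, 48.672413793103445), (423.36206896551727, 48.672413793103445), (248.43103448275863, 216.4655172413793), (416, 155.5)]
[ 4.980e-01  2.251e-01  4.990e-02 -2.613e-01 -1.810e-02  3.000e-04] [-14.97084537  -1.03557496   0.01772401] [ 0.24 -0.31 -0.36 -0.14  0.08  0.29  0.04  0.17  0.06]
target origin [0.49671427 0.22296223]
waist [0.51851908 0.21937686 0.09226723] err holder axes mm [-0.01064349  2.18471189]
L pred px [378.67612174 195.96673755] [378.17433205 195.23241194]
R pred px [251.58157698 195.75146937] [252.13202808 195.01840448]
[0.49476232 0.17556904]  expect [0.49445842 0.1759419 ]
entry R centre [0.49580624 0.17805127 0.04983702]
```

The screw is visible through the far keyhole at (251.5,196), within 1 px of prediction. The pitch now matches the flat baseline, and the lateral error is +2.3 mm. I'll correct that and lower to just above the heads.

Request:
play_rows([
  [[-0.9,-2.3,0],[0,0,0],30],
  [[0,0,-8],[0,0,0],30],
  [[0,0,-7],[0,0,0],30],
  [[0,0,0],[0,0,0],30],
  [[0,0,0],[0,0,0],30],
  [[0,0,0],[0,0,0],30],
])

```text
clock: 9.38
position: [0.5172, 0.217, 0.0576]
ee_rot: [0.793, 0.609, -0.016, -0.021]
ft_force: [0.3, 0.5, -6.5]
grip_width: 0.427
```

```bash
cat > look.py <<'E'
from pose import *
import sys
n=sys.argv[1]
i=camera_info("wrist");im=camera("wrist");cv2.imwrite(f"pics/{n}.png",im);pickle.dump(i,open(n+".pkl","wb"))
o=readout.get_obs();print(o["clock"],o["position"],o["ft_force"],o["torque"],o["grip_width"])
a=cv2.convertScaleAbs(im,alpha=1.1)
cs=[(216,46),(425,46),(248,195)]
z=np.hstack([cv2.resize(a[max(0,v-22):v+23,u-22:u+23],None,fx=5.8,fy=5.8,interpolation=cv2.INTER_NEAREST) for u,v in cs])
cv2.imwrite(f"pics/{n}z.png",z)
E
python3 look.py w7
```

```text
9.425 [0.51720912 0.21698083 0.05763475] [ 0.1203103   0.76604121 -6.04324254] [-0.12623186 -0.42288843 -0.01322193] 0.42918545044161893
```

View pics/w7z.png

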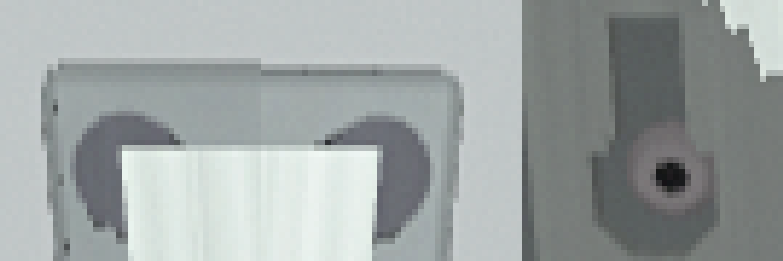

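View pics/w7.png

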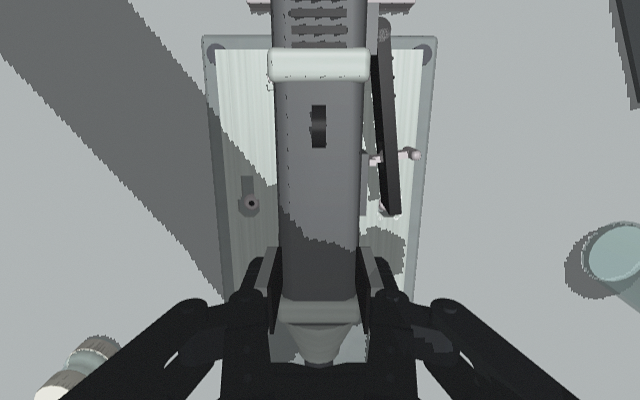

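```bash
cat > calc.py <<'E'
from pose import *
M=[(-85,-60,4),(-85,60,4),(17,-46,4),(-28,50,40)]
c=lambda t,x,y:({0:194,1:403,2:226}[t]+(x-261*t)/5.8-.5,{0:24,1:24,2:173}[t]+y/5.8-.5)
a=-.262;R2=np.array([[np.cos(a),-np.sin(a)],[np.sin(a),np.cos(a)]]);t=np.array([.5141,.2183])
def rep(n,U,scr):
    i=pickle.load(open(n+".pkl","rb"));s=solve(i,M,U,[.4967,.223,.05,-.262,0,0]);p=s.x
    print(p.round(4),np.degrees(p[3:]),s.fun.round(2))
    R=Ro.from_euler("zyx",p[3:]).as_matrix()
    for nm,y in(("L",.046),("R",-.046)):
        X=R2@[-.008,y]+t; E=R@np.array([.01,y,0])+p[:3]
        print(nm,"screw px pred",proj(i,[*X,.029]),"entry-screw holder mm",1e3*R2.T@(E[:2]-X),"z",E[2])
        if nm=="R":
            S=onz(i,scr,.029);print("  entry-observed screw",1e3*R2.T@(E[:2]-S[:2]))
E
python3 - <<'E'
from calc import *
rep("w7",[c(0,121,146),c(1,378,146),c(2,655,255),(416,155.5)],c(2,671,177))
rep("w6",[c(0,121,146),c(1,380,146),c(2,655,255),(416,155.5)],c(2,673,136))
E
```

```text
[ 4.969e-01  2.225e-01  3.420e-02 -2.606e-01 -1.730e-02 -3.000e-04] [-14.93165519  -0.99047122  -0.01696358] [ 0.15 -0.15  0.01 -0.14  0.09  0.25 -0.22  0.07 -0.06]
L screw px pred [386.5355575  202.36801553] entry-screw holder mm [ 0.19179058 -0.36836934] z 0.03453402402969009
R screw px pred [251.33421008 202.12687714] entry-screw holder mm [ 0.32343981 -0.36747602] z 0.03415056947315571
  entry-observed screw [-0.30939535 -0.23425077]
[ 0.498   0.225   0.0498 -0.2609 -0.0178  0.    ] [-1.49493552e+01 -1.02260187e+00  1.86075128e-03] [ 0.2  -0.23 -0.18 -0.13  0.09  0.27 -0.08  0.12  0.01]
L screw px pred [378.42418436 195.59804909] entry-screw holder mm [0.6732189  2.36283445] z 0.05015815898225889
R screw px pred [251.85794698 195.3834128 ] entry-screw holder mm [0.77664296 2.36388092] z 0.04973171735351047
  entry-observed screw [0.3501464  2.62223865]
```

Entry holes are within 0.4 mm of the heads. Small trim, then lowering.

Request:
play_rows([
  [[0.1,0.3,-2],[0,0,0],30],
  [[0,0,-3],[0,0,0],30],
  [[0,0,-2],[0,0,0],30],
  [[0,0,0],[0,0,0],30],
])

```text
clock: 9.93
position: [0.517, 0.2171, 0.0502]
ee_rot: [0.793, 0.609, -0.016, -0.021]
ft_force: [0.8, -0.5, -6.8]
grip_width: 0.426
```

The underside is below the head tops with no extra force, so the heads have entered the holes. Continuing down.

Request:
play_rows([
  [[0,0,-2],[0,0,0],30],
  [[0,0,-2],[0,0,0],30],
  [[0,0,-1.5],[0,0,0],30],
  [[0,0,0],[0,0,0],30],
])

```text
clock: 10.42
position: [0.5172, 0.2172, 0.0449]
ee_rot: [0.793, 0.609, -0.016, -0.021]
ft_force: [0.2, -0.6, -5.5]
grip_width: 0.429
```

Request:
play_rows([
  [[0,0,-1],[0,0,0],30],
  [[0,0,-1],[0,0,0],30],
  [[0,0,0],[0,0,0],30],
])

```text
clock: 10.8
position: [0.5168, 0.2174, 0.0431]
ee_rot: [0.793, 0.609, -0.016, -0.021]
ft_force: [-3.5, -0.5, 0.9]
grip_width: 0.427
```

```bash
python3 look.py w8
```

```text
10.85 [0.51685389 0.21743521 0.04318651] [-4.08597742 -0.01905044  0.40501277] [-0.17352909  0.55495204 -0.02949398] 0.4311794412692385
```

View pics/w8.png

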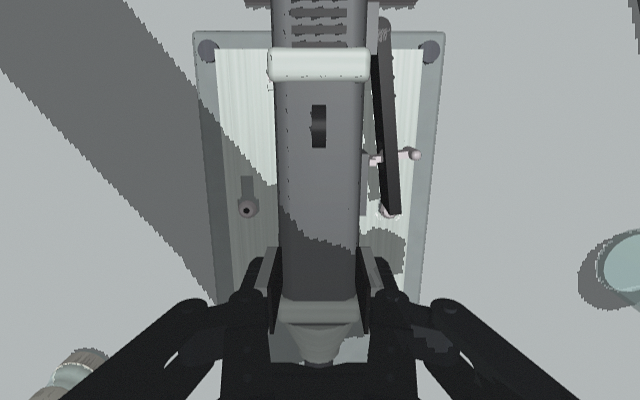

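View pics/w8z.png

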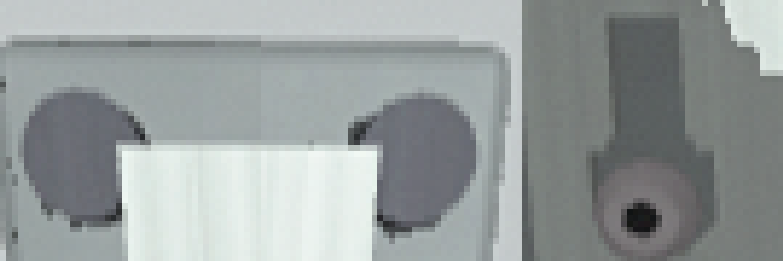

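```bash
python3 - <<'E'
from calc import *
rep("w8",[c(0,118,146),c(1,378,146),c(2,655,255),(416,155.5)],c(2,642,218))
o=readout.get_obs();print(Ro.from_quat(o["ee_rot"]).as_matrix().round(4))
E
```

```text
[ 4.964e-01  2.229e-01  1.970e-02 -2.595e-01 -1.370e-02 -4.000e-04] [-14.87041516  -0.78263152  -0.02556988] [ 0.31 -0.16 -0.06 -0.31  0.04  0.32 -0.25  0.17 -0.09]
L screw px pred [390.66023101 209.72104867] entry-screw holder mm [-0.41800078 -0.079581  ] z 0.02002210836951536
R screw px pred [246.26799454 209.42616581] entry-screw holder mm [-0.18930751 -0.07886206] z 0.01973929607022919
  entry-observed screw [-0.63120516 -0.00291957]
[[ 2.572e-01  9.650e-01 -5.110e-02]
 [ 9.664e-01 -2.568e-01  1.440e-02]
 [ 8.000e-04 -5.310e-02 -9.986e-01]]
```

The plate is flat on the base (underside z = 0.020 m) and the heads are centred. Sliding forward 18 mm along the holder's x (0.966, -0.259).

Request:
play_rows([
  [[2.9,-0.8,0],[0,0,0],30],
  [[2.9,-0.8,0],[0,0,0],30],
  [[2.9,-0.8,0],[0,0,0],30],
  [[2.9,-0.8,0],[0,0,0],30],
  [[0,0,0],[0,0,0],30],
])

```text
clock: 11.48
position: [0.5293, 0.214, 0.043]
ee_rot: [0.793, 0.609, -0.015, -0.021]
ft_force: [-2.1, 1.2, 0.1]
grip_width: 0.431
```

Request:
play_rows([
  [[2.9,-0.8,0],[0,0,0],30],
  [[1.9,-0.5,0],[0,0,0],30],
  [[1.0,-0.25,0],[0,0,0],30],
  [[0,0,0],[0,0,0],30],
])

```text
clock: 11.98
position: [0.5346, 0.2122, 0.0428]
ee_rot: [0.793, 0.609, -0.016, -0.021]
ft_force: [-2.8, 0.3, -0.6]
grip_width: 0.43
```

```bash
python3 look.py w9
```

```text
12.025 [0.53465435 0.21224705 0.04282993] [-2.32347874  0.76810905 -1.38740413] [-0.10879604  0.07731048  0.02085404] 0.42643929441852246
```

View pics/w9.png

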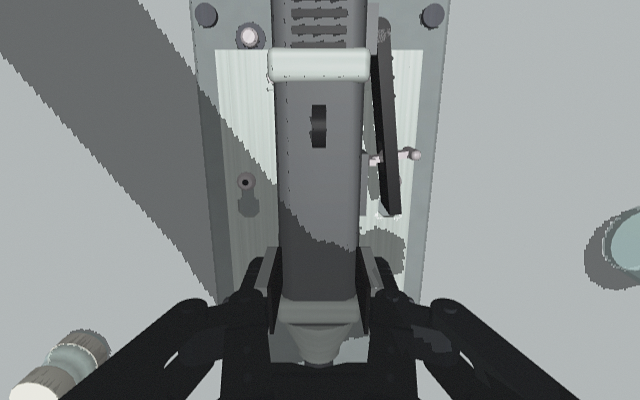

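View pics/w9z.png

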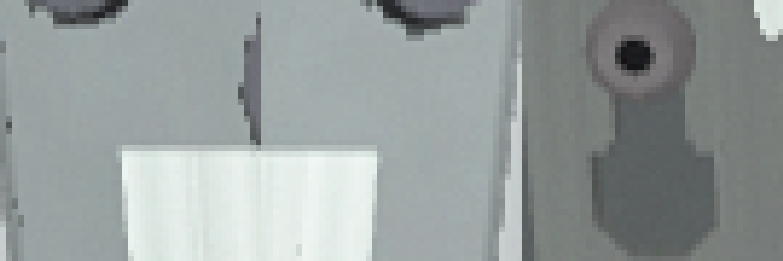

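The screw shank is nearly at the slot end at (245,182), and the catch shows behind the plate edge at (250,36). No stop force yet, so I'll push a bit more.

Request:
play_rows([
  [[1.0,-0.25,0],[0,0,0],30],
  [[0,0,0],[0,0,0],30],
])

```text
clock: 12.28
position: [0.5348, 0.2122, 0.0428]
ee_rot: [0.793, 0.609, -0.016, -0.021]
ft_force: [-7.1, 0.9, 2.0]
grip_width: 0.422
```

Request:
play_rows([
  [[1.0,-0.25,0],[0,0,0],30],
  [[0,0,0],[0,0,0],30],
])

```text
clock: 12.52
position: [0.5348, 0.2123, 0.0428]
ee_rot: [0.792, 0.609, -0.017, -0.022]
ft_force: [-11.2, 0.2, 5.2]
grip_width: 0.427
```

```bash
python3 look.py w10; python3 - <<'E'
from h import *
im=cv2.imread("pics/w10.png");cv2.imwrite("pics/w10c.png",cv2.resize(im[0:110,190:450],None,fx=3,fy=3,interpolation=cv2.INTER_CUBIC))
E
```

```text
12.575 [0.53486451 0.21225703 0.04283455] [-10.14386671  -0.56949841   5.90414772] [-0.10675878  1.99541621 -0.07746028] 0.4293971654961928
```

View pics/w10z.png

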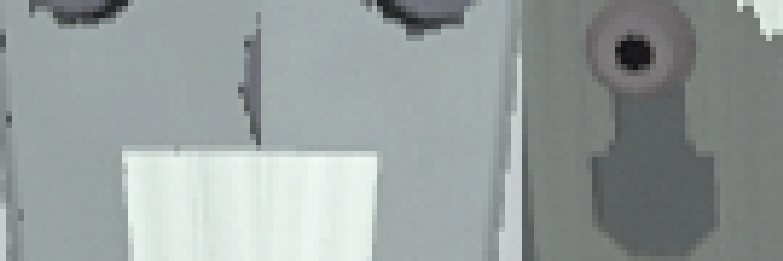

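View pics/w10c.png

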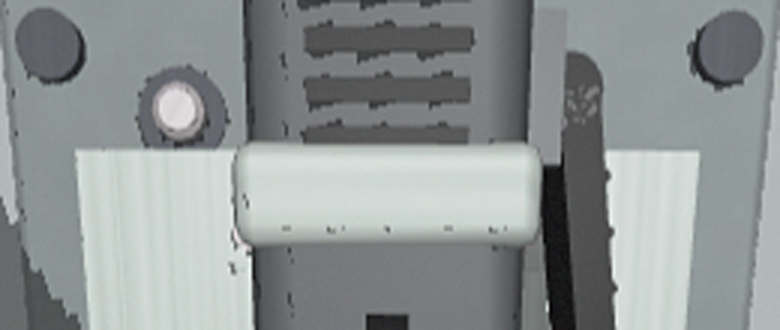

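Force rose to 10 N with no motion, so it is at the hard stop, and the catch pin stands behind the edge. I'll relax, release and rise to look.

Request:
play_rows([
  [[-1.8,0.5,0],[0,0,0],30],
  [[0,0,0],[0,0,0],45],
  [[0,0,0],[0,0,0],70],
  [[0,0,0],[0,0,0],70],
  [[0,0,25],[0,0,0],70],
  [[0,0,45],[-0.4,-1.45,0],70],
  [[0,0,50],[-0.4,-1.45,0],70],
  [[0,0,0],[0,0,0],70],
  [[0,0,0],[0,0,0],70],
])

```text
clock: 13.7
position: [0.5346, 0.2125, 0.1627]
ee_rot: [0.793, 0.609, 0.0, -0.0]
ft_force: [0.3, 0.7, -0.7]
grip_width: 0.818
```

```bash
python3 look.py w11;python3 - <<'E'
from calc import *
i=pickle.load(open("w11.pkl","rb"))
o=readout.get_obs();print(Ro.from_quat(o["ee_rot"]).as_matrix().round(4))
for n,x,y,z in [("L",-8,46,29),("R",-8,-46,29),("catch up",-91.5,-40,26),("catch down",-91.5,-40,20),("rear L",-85,60,24),("rear R",-85,-60,24),("tip",-28,50,60)]:
    print(n,proj(i,[*(R2@[x/1e3,y/1e3]+t),z/1e3]))
im=cv2.imread("pics/w11.png");cv2.imwrite("pics/w11c.png",cv2.resize(im[20:280,210:430],None,fx=2.3,fy=2.3,interpolation=cv2.INTER_CUBIC))
E
```

```text
13.75 [0.53431288 0.21224205 0.16199479] [-0.86307583  0.48151167  0.33948577] [ 0.00084364  0.01823807 -0.00659558] 0.8190929314751592
[[ 2.574e-01  9.663e-01 -1.200e-03]
 [ 9.663e-01 -2.574e-01 -5.000e-04]
 [-8.000e-04 -1.100e-03 -1.000e+00]]
L [366.05332203 147.40984876]
R [271.36805011 147.20728903]
catch up [274.31627309  53.74532607]
catch down [275.17780176  54.43801046]
rear L [384.90926876  62.03813867]
rear R [252.90080295  61.73125504]
tip [376.97561657 130.45397925]
```

View pics/w11.png

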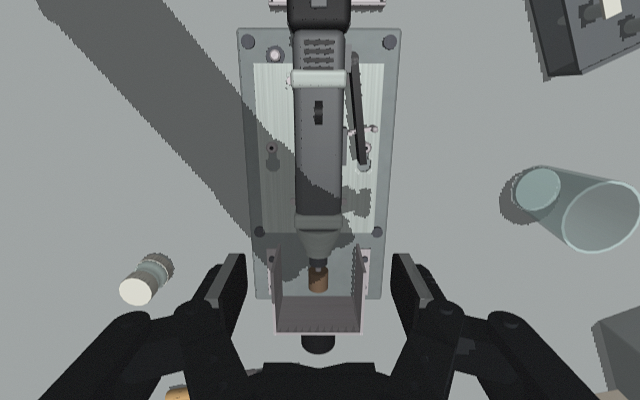

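View pics/w11c.png

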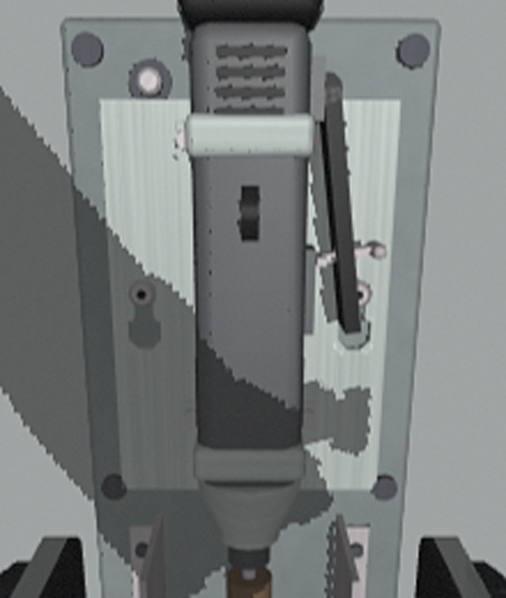

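The grinder is home: rear edge at v≈62.5, as predicted for the locked pose. The catch pin is fully clear at (274,55), and paddle and lever look untouched. Next I'll stage above the spot behind the lever with the jaws at 74 mm.

Request:
play_rows([
  [[-22,8,0],[0,0,0],74],
  [[-22,8,0],[0,0,0],74],
  [[-22,8.5,-15],[0,0,0],74],
  [[0,0,-25],[0,0,0],74],
  [[0,0,0],[0,0,0],74],
  [[0,0,0],[0,0,0],74],
])

```text
clock: 14.5
position: [0.4691, 0.2366, 0.1231]
ee_rot: [0.793, 0.609, -0.0, 0.0]
ft_force: [0.6, 0.5, 0.2]
grip_width: 0.867
```

```bash
cat > st.py <<'E'
from calc import *
import sys
n=sys.argv[1]
i=camera_info("wrist");im=camera("wrist");cv2.imwrite(f"pics/{n}.png",im);pickle.dump(i,open(n+".pkl","wb"))
o=readout.get_obs();q=o["ee_rot"];print(o["clock"],o["position"],o["ft_force"],"w",o["grip_width"]*85.4,"toolx",2*np.degrees(np.arctan2(q[1],q[0])))
print("TCP in holder mm",1e3*R2.T@(o["position"][:2]-t))
E
python3 st.py w12
```

```text
14.55 [0.46934552 0.23683996 0.12347761] [ 0.23445302  0.33922356 -0.5496262 ] w 74.08277173652415 toolx 75.05182363034491
TCP in holder mm [-48.02926778   6.31528069]
```

View pics/w12.png

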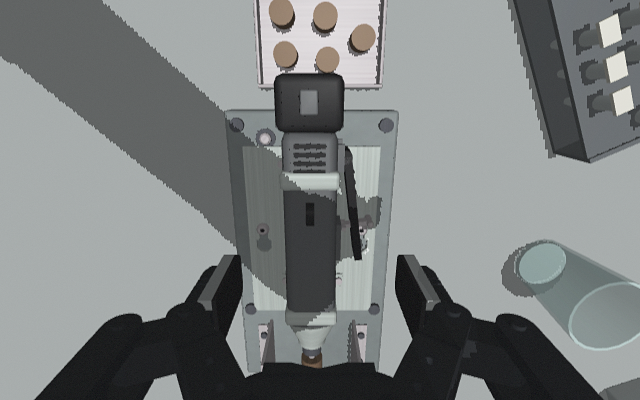

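```bash
python3 - <<'E'
from calc import *
i=pickle.load(open("w12.pkl","rb"))
o=readout.get_obs();P=o["position"];R=Ro.from_quat(o["ee_rot"]).as_matrix()
for dz in (0,-.005,-.01,-.015):
  for dx in (.034,.037,.040):
    print(dz,dx,[proj(i,P+R@np.array([s*dx,e*.011,dz])).round(1) for s in (-1,1) for e in(-1,1)])
E
```

```text
0 0.034 [array([261.2, 217.6]), array([263.3, 250.8]), array([376.2, 217.6]), array([374.1, 250.8])]
0 0.037 [array([256.2, 217.6]), array([258.4, 250.8]), array([381.2, 217.6]), array([379. , 250.9])]
0 0.04 [array([251.1, 217.6]), array([253.5, 250.8]), array([386.3, 217.6]), array([383.8, 250.9])]
-0.005 0.034 [array([259.8, 220.9]), array([261.9, 254.8]), array([377.6, 220.9]), array([375.4, 254.9])]
-0.005 0.037 [array([254.6, 220.9]), array([256.9, 254.8]), array([382.8, 220.9]), array([380.5, 254.9])]
-0.005 0.04 [array([249.4, 220.9]), array([251.9, 254.8]), array([388. , 220.9]), array([385.5, 254.9])]
-0.01 0.034 [array([258.2, 224.4]), array([260.5, 259. ]), array([379.2, 224.4]), array([376.9, 259.1])]
-0.01 0.037 [array([252.9, 224.3]), array([255.3, 259. ]), array([384.5, 224.4]), array([382. , 259.1])]
-0.01 0.04 [array([247.5, 224.3]), array([250.2, 259. ]), array([389.9, 224.4]), array([387.2, 259.1])]
-0.015 0.034 [array([256.6, 228. ]), array([258.9, 263.4]), array([380.8, 228.1]), array([378.4, 263.5])]
-0.015 0.037 [array([251.1, 228. ]), array([253.7, 263.4]), array([386.3, 228.1]), array([383.7, 263.5])]
-0.015 0.04 [array([245.6, 228. ]), array([248.4, 263.4]), array([391.8, 228.1]), array([388.9, 263.5])]
```

```bash
python3 - <<'E'
import cv2
im=cv2.imread("pics/w12.png");cv2.imwrite("pics/w12c.png",cv2.resize(cv2.convertScaleAbs(im[200:330,180:460],alpha=1.6),None,fx=2.8,fy=2.8,interpolation=cv2.INTER_CUBIC))
E
```

```text
(no output)
```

View pics/w12c.png

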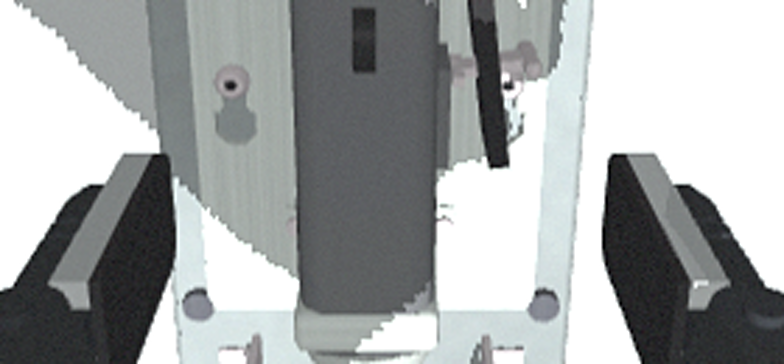

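The projected tip positions don't match where the pads appear: visible tips are at (240,255) and (397,255). Before descending I'll check the real fingertip height with the scene camera.

```bash
python3 - <<'E'
from calc import *
s=camera("scene");cv2.imwrite("pics/s12.png",s);S=camera_info("scene")
o=readout.get_obs();P=o["position"];R=Ro.from_quat(o["ee_rot"]).as_matrix()
for d in (0,-.02,-.04):
  print(d,[proj(S,P+R@np.array([x,.011,d])).round(1) for x in (-.051,-.037,.037,.051)])
cv2.imwrite("pics/s12c.png",cv2.resize(s[90:210,330:460],None,fx=5,fy=5,interpolation=cv2.INTER_CUBIC))
i=pickle.load(open("w12.pkl","rb"))
from scipy.optimize import least_squares
def solve2(i,P,R,half,uL,uR):
    f=lambda p:np.concatenate([proj(i,P+R@np.array([-half+p[2],p[0],p[1]]))-uL,proj(i,P+R@np.array([half+p[2],p[0],p[1]]))-uR])
    return least_squares(f,[0,0,0]).x
print("rear",solve2(i,P,R,.037,np.array((240,254.6)),np.array((397,254.8))))
print("front",solve2(i,P,R,.037,np.array((242.5,286)),np.array((395,286))))
E
```

```text
0 [array([381.6, 147.9]), array([386.4, 148.3]), array([411.8, 150.3]), array([416.6, 150.7])]
-0.02 [array([382.2, 142.7]), array([387. , 143.1]), array([412.7, 145.1]), array([417.6, 145.5])]
-0.04 [array([382.8, 137.3]), array([387.7, 137.7]), array([413.6, 139.8]), array([418.5, 140.1])]
rear [-0.009106   -0.04098935 -0.00019225]
front [ 7.46135032e-03 -4.19098392e-02 -6.45320186e-05]
```

View pics/s12c.png

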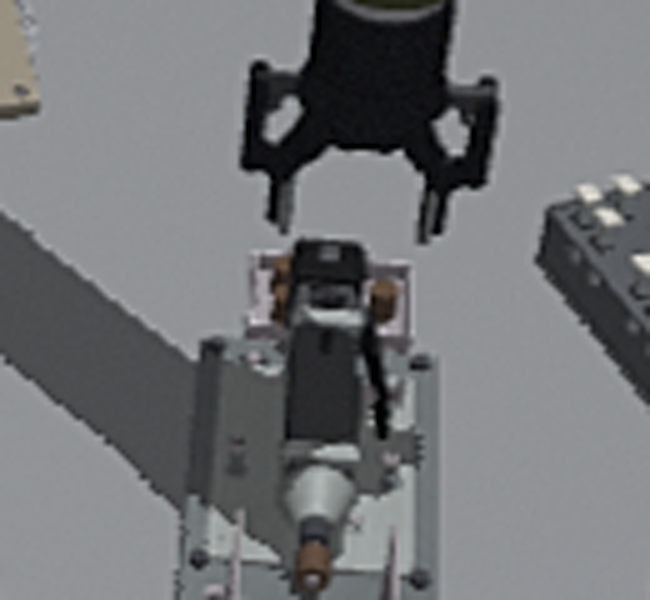

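```bash
python3 - <<'E'
from calc import *
S=camera_info("scene")
a=cv2.imread("pics/s6.png")
P=np.array([.5183,.2195,.0731]);R=np.array([[.2573,.9651,-.0496],[.9663,-.2568,.0148],[.0016,-.0518,-.9987]])
b=a.copy()
for d,col in ((0,(0,0,255)),(-.02,(0,255,255)),(-.04,(0,255,0))):
  for x in (-.034,-.02,.02,.034):
    u=proj(S,P+R@np.array([x,.011,d])); q=((u-[340,120]+.5)*4.2-.5).round().astype(int); print(d,x,u.round(1)); cv2.circle(b,tuple(map(int,q)),4,col,1)
cv2.imwrite("pics/s6m.png",np.hstack([cv2.resize(a[:330,100:380],None,fx=1.4,fy=1.4),cv2.resize(b[:330,100:380],None,fx=1.4,fy=1.4)]))
w=cv2.imread("pics/w4.png");cv2.imwrite("pics/w4c.png",cv2.resize(cv2.convertScaleAbs(w[220:360,210:430],alpha=1.8),None,fx=3.5,fy=3.5,interpolation=cv2.INTER_CUBIC))
E
```

```text
0 -0.034 [383.7 172.9]
0 -0.02 [388.5 173.3]
0 0.02 [402.2 174.4]
0 0.034 [407.  174.9]
-0.02 -0.034 [384.3 168.1]
-0.02 -0.02 [389.1 168.5]
-0.02 0.02 [402.9 169.7]
-0.02 0.034 [407.8 170.1]
-0.04 -0.034 [384.9 163.3]
-0.04 -0.02 [389.7 163.7]
-0.04 0.02 [403.7 164.8]
-0.04 0.034 [408.7 165.3]
```

View pics/s6m.png

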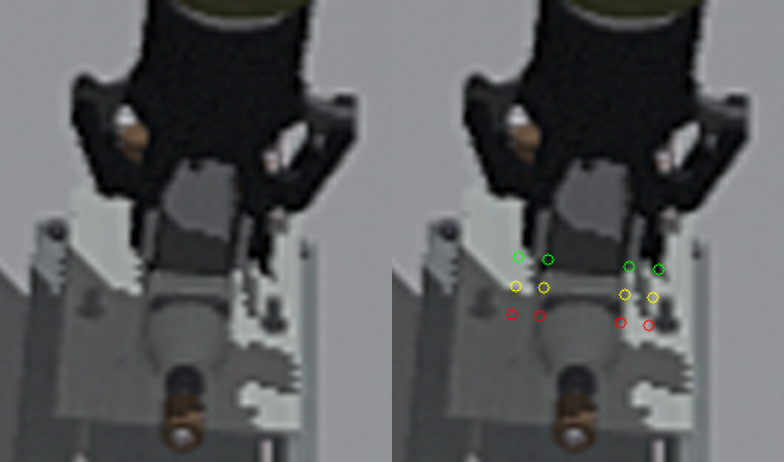

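View pics/w4c.png

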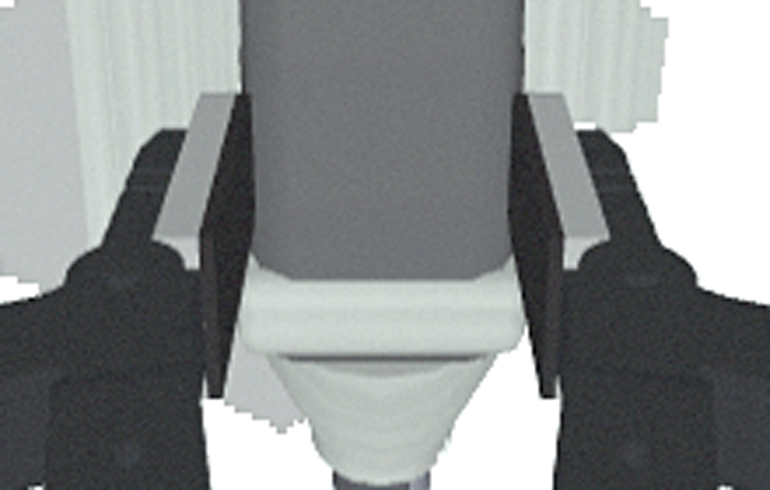

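Both the scene and wrist views put the real fingertips about 40 mm above the reported TCP. That also explains the 36.6 mm reading when gripping the rounded body top. I'll descend stepwise, watching force and pictures.

Request:
play_rows([
  [[0,0,-30],[0,0,0],74],
  [[0,0,-35],[0,0,0],74],
  [[0,0,-25],[0,0,0],74],
  [[0,0,-8],[0,0,0],74],
  [[0,0,0],[0,0,0],74],
  [[0,0,0],[0,0,0],74],
])

```text
clock: 15.35
position: [0.4696, 0.2374, 0.0262]
ee_rot: [0.793, 0.609, 0.001, -0.0]
ft_force: [-0.5, -0.7, 0.8]
grip_width: 0.866
```

```bash
python3 st.py w13; python3 - <<'E'
import cv2
im=cv2.imread("pics/w13.png");cv2.imwrite("pics/w13c.png",cv2.resize(cv2.convertScaleAbs(im[140:360,210:430],alpha=1.5),None,fx=2.7,fy=2.7,interpolation=cv2.INTER_CUBIC))
E
```

```text
15.4 [0.46951161 0.23744475 0.0261086 ] [0.72313123 0.4632016  0.44557388] w 73.8902673517701 toolx 75.0833416587533
TCP in holder mm [-48.02550026   6.94244762]
```

View pics/w13c.png

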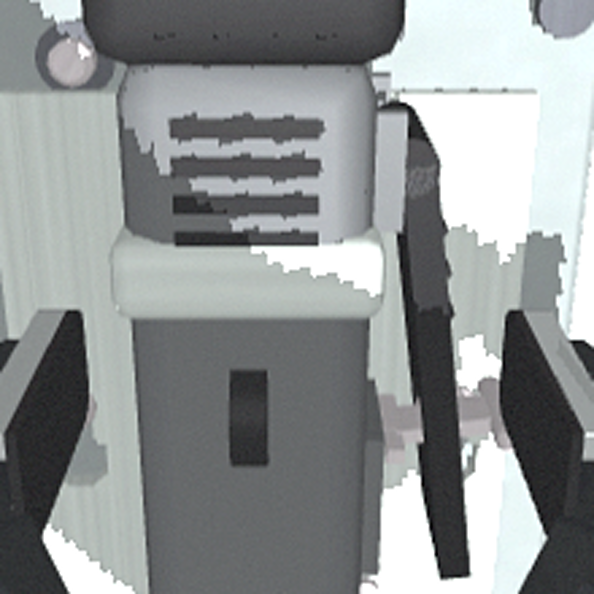

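```bash
cat > ov.py <<'E'
from calc import *
import sys
n=sys.argv[1]; i=pickle.load(open(n+".pkl","rb"))
m=lambda u:((u-[210,140]+.5)*2.7-.5).round().tolist()
W=lambda x,y,z:np.array([*(R2@[x/1e3,y/1e3]+t),z/1e3])
for nm,x,y,z in [("bar top",-28,48,70),("bar mid",-28,48,60),("bar bot",-28,48,50),("pad end top",0,41,72),("pad lever face top",-28,38,72),("pivot",-28,35,60)]: print(nm,m(proj(i,W(x,y,z))))
o=readout.get_obs();P=o["position"];R=Ro.from_quat(o["ee_rot"]).as_matrix()
h=o["grip_width"]*85.4/2000
for e in(-.011,.011): print("tip L",e,m(proj(i,P+R@np.array([h,e,-.041]))),P+R@np.array([h,e,-.041]))
E
python3 ov.py w13
```

```text
bar top [518.0, 458.0]
bar mid [505.0, 424.0]
bar bot [493.0, 394.0]
pad end top [471.0, 587.0]
pad lever face top [465.0, 465.0]
pivot [438.0, 424.0]
tip L -0.011 [505.0, 298.0] [0.4683303  0.27591984 0.06715997]
tip L 0.011 [495.0, 406.0] [0.48958891 0.27025672 0.06718438]
```

The picture agrees with tips near z = 67 mm and the lever bar just ahead. I'll lower further in steps.

Request:
play_rows([
  [[-0.2,-0.4,-4],[0,0,0],74],
  [[0,0,-4],[0,0,0],74],
  [[0,0,-2],[0,0,0],74],
  [[0,0,0],[0,0,0],74],
])

```text
clock: 15.9
position: [0.4684, 0.2365, 0.0147]
ee_rot: [0.793, 0.609, -0.0, -0.0]
ft_force: [0.3, 0.8, 0.1]
grip_width: 0.869
```

Request:
play_rows([
  [[0,0,-3],[0,0,0],74],
  [[0,0,-3],[0,0,0],74],
  [[0,0,0],[0,0,0],74],
])

```text
clock: 16.27
position: [0.4684, 0.2364, 0.0086]
ee_rot: [0.793, 0.609, -0.0, -0.0]
ft_force: [0.8, 0.5, -0.3]
grip_width: 0.867
```

```bash
python3 st.py w14; python3 ov.py w14; python3 - <<'E'
import cv2
im=cv2.imread("pics/w14.png");cv2.imwrite("pics/w14c.png",cv2.resize(cv2.convertScaleAbs(im[140:360,210:430],alpha=1.5),None,fx=2.7,fy=2.7,interpolation=cv2.INTER_CUBIC))
E
```

```text
16.325 [0.46847166 0.23651704 0.00880203] [ 0.28426827 -0.47022034 -0.63335111] w 73.87459709642121 toolx 75.087618402918
TCP in holder mm [-48.78966663   5.77703478]
bar top [551.0, 533.0]
bar mid [535.0, 490.0]
bar bot [520.0, 453.0]
pad end top [498.0, 672.0]
pad lever face top [492.0, 541.0]
pivot [460.0, 490.0]
tip L -0.011 [506.0, 300.0] [0.46735444 0.27504207 0.04980127]
tip L 0.011 [496.0, 407.0] [0.48861349 0.26938055 0.04979789]
```

View pics/w14c.png

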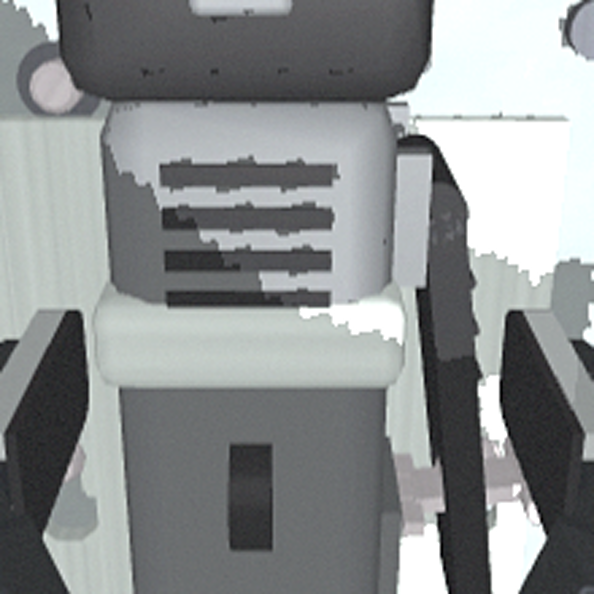

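There is no contact at TCP z = 9 mm, which confirms the finger offset: tips at about 50 mm, beside the bar. Now pushing forward 23 mm along the paddle to lay the lever down.

Request:
play_rows([
  [[3.2,-0.85,0],[0,0,0],74],
  [[3.2,-0.85,0],[0,0,0],74],
  [[3.2,-0.85,0],[0,0,0],74],
  [[3.2,-0.85,0],[0,0,0],74],
  [[3.2,-0.85,0],[0,0,0],74],
  [[3.2,-0.85,0],[0,0,0],74],
  [[3.0,-0.8,0],[0,0,0],74],
  [[0,0,0],[0,0,0],74],
])

```text
clock: 17.32
position: [0.4865, 0.2311, 0.0077]
ee_rot: [0.792, 0.61, -0.003, -0.002]
ft_force: [-16.8, 1.8, 2.7]
grip_width: 0.868
```

```bash
python3 st.py w15; python3 - <<'E'
import cv2
im=cv2.imread("pics/w15.png");cv2.imwrite("pics/w15c.png",cv2.resize(cv2.convertScaleAbs(im[180:400,210:430],alpha=1.5),None,fx=2.7,fy=2.7,interpolation=cv2.INTER_CUBIC))
E
```

```text
17.375 [0.4865738  0.2310704  0.00762675] [-15.78599345   2.20536755   4.27885495] w 74.51916140023211 toolx 75.23190540853689
TCP in holder mm [-29.89453239   5.20496231]
```

View pics/w15c.png

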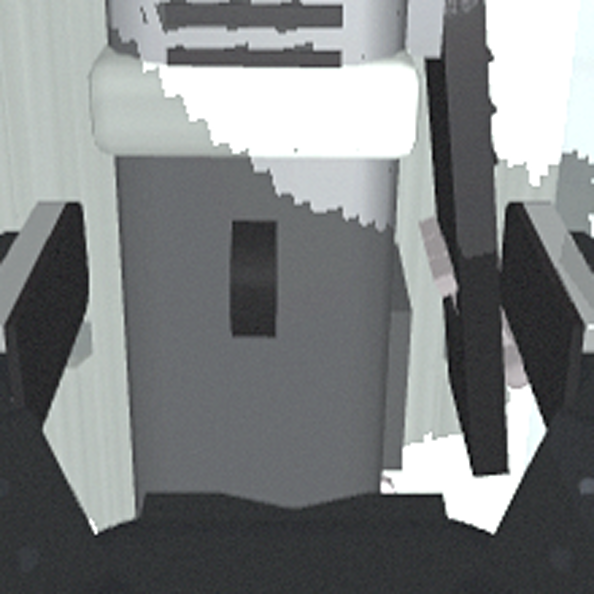

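The lever is laid fully forward; its inner arm has rotated at (435,255) and the push sits on its stop at 16 N. I'll back off about 2.5 mm and squeeze.

Request:
play_rows([
  [[-2.4,0.65,0],[0,0,0],74],
  [[0,0,0],[0,0,0],66],
  [[0,0,0],[0,0,0],58],
  [[0,0,0],[0,0,0],45],
  [[0,0,0],[0,0,0],45],
  [[0,0,0],[0,0,0],45],
], force=35)

```text
clock: 18.12
position: [0.4888, 0.2312, 0.0101]
ee_rot: [0.793, 0.609, 0.0, -0.0]
ft_force: [-9.3, -2.1, 14.0]
grip_width: 0.618
```

```bash
python3 st.py w16; python3 - <<'E'
import cv2
im=cv2.imread("pics/w16.png");cv2.imwrite("pics/w16c.png",cv2.resize(cv2.convertScaleAbs(im[180:400,210:430],alpha=1.5),None,fx=2.7,fy=2.7,interpolation=cv2.INTER_CUBIC))
E
```

```text
18.175 [0.48874751 0.23122238 0.01006585] [-9.04748995 -1.90930758 14.65403237] w 52.564549028576586 toolx 75.06571095919476
TCP in holder mm [-27.8343671    5.91477003]
```

View pics/w16c.png

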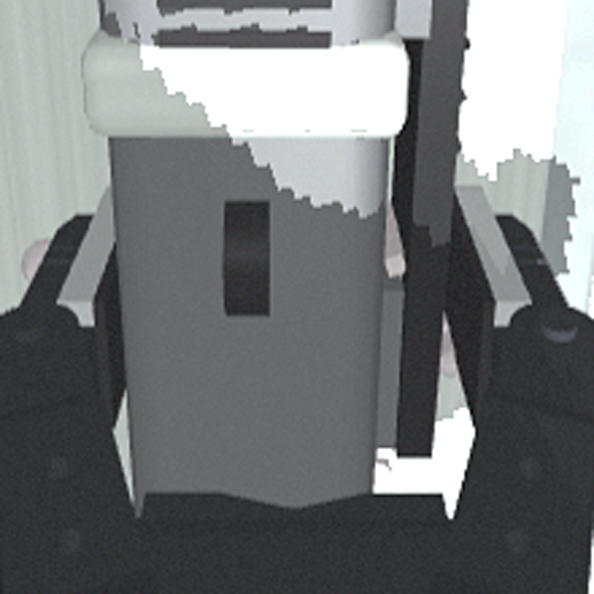

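The paddle now lies parallel to the body, against its stop block at (400,370), with the opening at 52.6 mm. I'll raise the grip a little to make sure it is home and hold for over two seconds.

Request:
play_rows([
  [[0,0,0],[0,0,0],40],
  [[0,0,0],[0,0,0],40],
  [[0,0,0],[0,0,0],40],
  [[0,0,0],[0,0,0],40],
], force=60)

```text
clock: 18.68
position: [0.4886, 0.2307, 0.0103]
ee_rot: [0.793, 0.609, -0.0, -0.0]
ft_force: [-10.6, -4.5, 19.4]
grip_width: 0.603
```

```bash
python3 st.py w17; python3 - <<'E'
from calc import *
im=cv2.imread("pics/w17.png");cv2.imwrite("pics/w17c.png",cv2.resize(cv2.convertScaleAbs(im[180:400,210:430],alpha=1.5),None,fx=2.7,fy=2.7,interpolation=cv2.INTER_CUBIC))
i=pickle.load(open("w17.pkl","rb"))
for th in (0,.1,.115,.13):
    r=[]
    for L in(45,85):
        # inner,outer top edges of paddle at distance L from hinge; out angle 0 -> outer y 30..41
        base=np.arctan2(11,85)-th
        x=-85+L; y=30+L*np.tan(base)
        r.append(proj(i,[*(R2@[x/1e3,y/1e3]+t),.072]).round(1))
    print(th,[((u-[210,180]+.5)*2.7-.5).round(0) for u in r])
E
```

```text
18.725 [0.48861612 0.23070055 0.01033009] [-11.56956066  -4.87307085  20.1060022 ] w 51.32667769256474 toolx 75.04450917102596
TCP in holder mm [-27.82612072   5.37671783]
0 [array([494., 249.]), array([507., 459.])]
0.1 [array([464., 249.]), array([456., 459.])]
0.115 [array([460., 249.]), array([448., 459.])]
0.13 [array([456., 249.]), array([440., 459.])]
```

View pics/w17c.png

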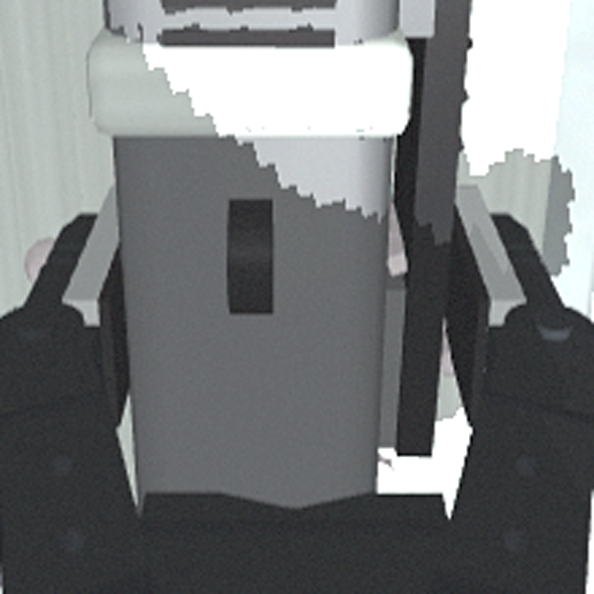

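The paddle end is at (434,455), as predicted for fully home (440,459), and the opening reads 51.3 mm against the expected 51. Holding.

Request:
play_rows([
  [[0,0,0],[0,0,0],40],
  [[0,0,0],[0,0,0],40],
  [[0,0,0],[0,0,0],40],
  [[0,0,0],[0,0,0],40],
  [[0,0,0],[0,0,0],40],
  [[0,0,0],[0,0,0],40],
  [[0,0,0],[0,0,0],40],
  [[0,0,0],[0,0,0],40],
  [[0,0,0],[0,0,0],40],
  [[0,0,0],[0,0,0],40],
  [[0,0,0],[0,0,0],40],
  [[0,0,0],[0,0,0],40],
])

```text
clock: 20.23
position: [0.4886, 0.2307, 0.0103]
ee_rot: [0.793, 0.609, -0.0, -0.0]
ft_force: [-12.0, -4.9, 20.9]
grip_width: 0.605
```

Request:
play_rows([
  [[0,0,0],[0,0,0],40],
  [[0,0,0],[0,0,0],40],
  [[0,0,0],[0,0,0],40],
  [[0,0,0],[0,0,0],40],
  [[0,0,0],[0,0,0],40],
  [[0,0,0],[0,0,0],40],
  [[0,0,0],[0,0,0],40],
  [[0,0,0],[0,0,0],40],
])

```text
clock: 21.22
position: [0.4886, 0.2307, 0.0103]
ee_rot: [0.793, 0.609, -0.0, -0.0]
ft_force: [-10.9, -4.5, 20.1]
grip_width: 0.606
```

```bash
python3 st.py w18
```

```text
21.275 [0.4886237  0.23067121 0.01031875] [-12.43301269  -4.39292973  20.54403972] w 51.7991225757615 toolx 75.04312672407575
TCP in holder mm [-27.81119459   5.35033999]
```

View pics/w18.png

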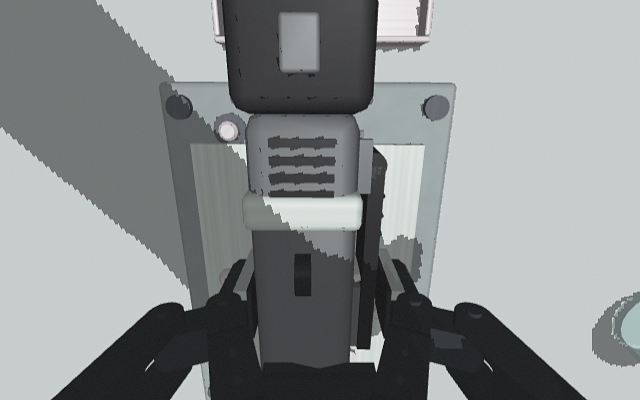

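Held about 3 s. Now opening, backing off rearwards to free the lever, then rising clear.

Request:
play_rows([
  [[0,0,0],[0,0,0],65],
  [[0,0,0],[0,0,0],80],
  [[0,0,0],[0,0,0],84],
  [[-4,1,0],[0,0,0],84],
  [[-8,2.1,0],[0,0,0],84],
  [[-10,2.6,0],[0,0,0],84],
  [[0,0,10],[0,0,0],84],
  [[0,0,30],[0,0,0],84],
  [[0,0,45],[0,0,0],84],
  [[15,-4,55],[0,0,0],84],
  [[40,-10,20],[0,0,0],84],
  [[0,0,0],[0,0,0],84],
])

```text
clock: 22.78
position: [0.5245, 0.2214, 0.1716]
ee_rot: [0.794, 0.608, 0.002, 0.001]
ft_force: [-0.5, 0.2, -1.3]
grip_width: 0.985
```

```bash
python3 st.py w19; python3 - <<'E'
from calc import *
i=pickle.load(open("w19.pkl","rb"))
m=lambda u:((u-[200,30]+.5)*2.6-.5).round().tolist()
W=lambda x,y,z:np.array([*(R2@[x/1e3,y/1e3]+t),z/1e3])
for nm,x,y,z in [("tip",-28,50,60),("pad end",0,41,72),("rearL",-85,60,24),("rearR",-85,-60,24),("frontL",85,60,24)]: print(nm,m(proj(i,W(x,y,z))))
im=cv2.imread("pics/w19.png");cv2.imwrite("pics/w19c.png",cv2.resize(cv2.convertScaleAbs(im[30:260,200:440],alpha=1.3),None,fx=2.6,fy=2.6,interpolation=cv2.INTER_CUBIC))
cv2.imwrite("pics/s19.png",camera("scene"));cv2.imwrite("pics/t19.png",camera("top"))
E
```

```text
22.825 [0.52246646 0.22202317 0.16996613] [-0.19718804 -0.09376826 -1.26072401] w 83.93341616247422 toolx 74.95685282585703
TCP in holder mm [7.11659891 5.7631298 ]
tip [436.0, 293.0]
pad end [411.0, 380.0]
rearL [457.0, 120.0]
rearR [127.0, 120.0]
frontL [434.0, 542.0]
```

View pics/w19c.png

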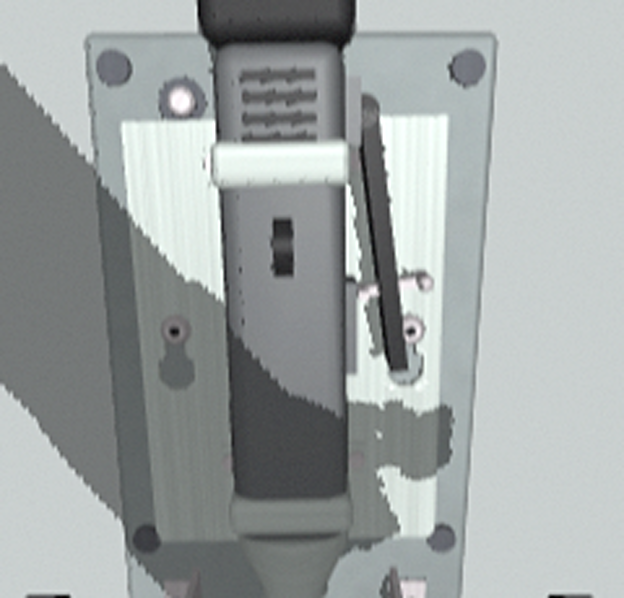

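View pics/t19.png

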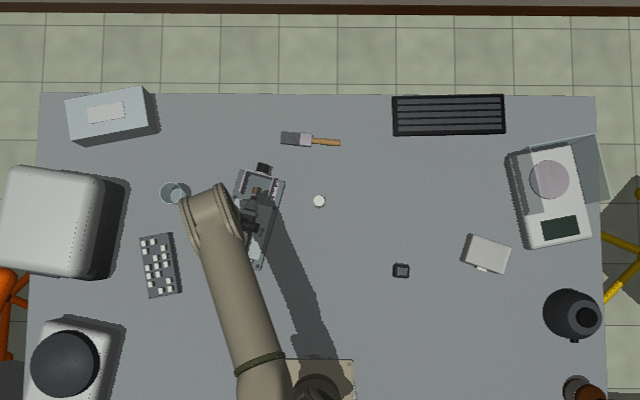

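The paddle is out, the lever is upright at (428,284), the catch is clear at (180,99), and the other things are unmoved. I'll settle and measure the final grinder-to-holder offset.

Request:
play_rows([
  [[0,0,0],[0,0,0],84],
  [[0,0,0],[0,0,0],84],
  [[0,0,0],[0,0,0],84],
])

```text
clock: 23.3
position: [0.5211, 0.2231, 0.1688]
ee_rot: [0.793, 0.609, -0.0, -0.0]
ft_force: [-0.2, 0.6, 1.0]
grip_width: 0.981
```

```bash
python3 st.py w20; python3 - <<'E'
from calc import *
i=pickle.load(open("w20.pkl","rb"))
m=lambda u:((u-[200,30]+.5)*2.6-.5).round(1).tolist()
W=lambda x,y,z:np.array([*(R2@[x/1e3,y/1e3]+t),z/1e3])
for nm,x,y,z in [("tip",-28,50,60),("rearL",-85,60,24),("rearR",-85,-60,24),("base rearL",-115,75,20),("base rearR",-115,-75,20),("screwR",-8,-46,29),("catch",-91.5,-40,26)]: print(nm,m(proj(i,W(x,y,z))))
im=cv2.imread("pics/w20.png");cv2.imwrite("pics/w20c.png",cv2.resize(cv2.convertScaleAbs(im[30:260,200:440],alpha=1.3),None,fx=2.6,fy=2.6,interpolation=cv2.INTER_CUBIC))
E
```

```text
23.35 [0.52115221 0.22308958 0.16886061] [ 0.23493685 -0.06691685  0.1214204 ] w 83.94782371116015 toolx 75.09891699845886
TCP in holder mm [5.57098708 6.45274566]
tip [435.4, 306.7]
rearL [456.7, 132.9]
rearR [126.0, 132.0]
base rearL [502.0, 43.6]
base rearR [80.4, 42.5]
screwR [173.0, 343.7]
catch [179.4, 112.7]
```

View pics/w20c.png

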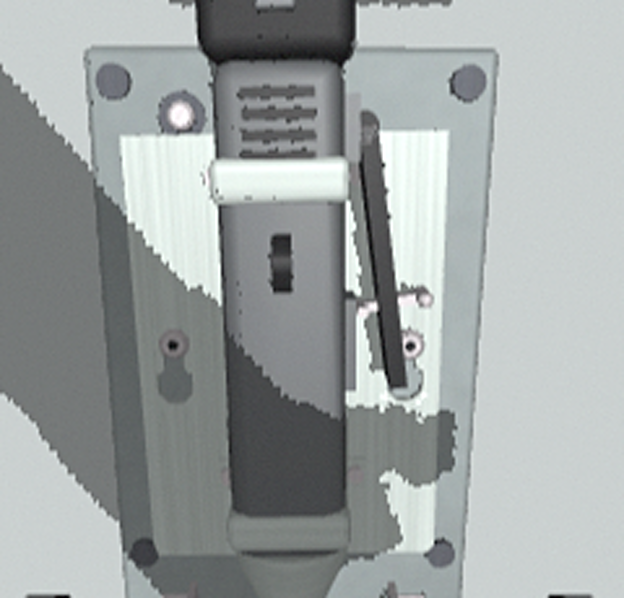

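```bash
python3 - <<'E'
from calc import *
i=pickle.load(open("w20.pkl","rb"))
inv=lambda x,y:((x+.5)/2.6-.5+200,(y+.5)/2.6-.5+30)
pts={"rearL":(448,131),"rearR":(120,135),"frontL":(435,554),"frontR":(152,556)}
md={"rearL":(-85,60),"rearR":(-85,-60),"frontL":(85,60),"frontR":(85,-60)}
W=[onz(i,inv(*p),.024)[:2] for p in pts.values()]
H=[R2.T@(w-t) for w in W];print([(1e3*h).round(1).tolist() for h in H])
a,tt,r=fit2(np.array(list(md.values()))/1e3,H);print("yaw",a,"pos mm",1e3*tt,r)
for p in [(173,345),(411,345),(180,114)]: print((1e3*(R2.T@(onz(i,inv(*p),.029 if p[1]>200 else .026)[:2]-t))).round(1))
E
```

```text
[[-85.6, 56.8], [-84.0, -62.2], [84.5, 60.8], [85.8, -60.5]]
yaw 0.015296429000833556 pos mm [ 0.17459163 -1.2839748 ] [0.00061935 0.00035503 0.0008429  0.00060006]
[ -7.5 -46. ]
[-7.7 46.1]
[-91.1 -39.8]
```

Final grinder pose in the holder frame: (0.2, -1.3) mm and 0.015 rad, within limits. Nothing is touching the robot, so I'm handing in.

```bash
python3 -c "
from workcell import manip
print(manip.hand_in())"
```

```text
the job is handed in; nothing more can be done
None
```

The grinder is mounted and locked on its holder, the switch check is done, and I handed the job in at about 23.4 s of the 53 s allowed. No verdict was reported.

**What I did:**
- **Mounting:** I gripped the grinder at its waist and carried it over the holder. After correcting a 3° rear droop and a 2.3 mm sideways error, I lowered it over both screw heads and slid it home. At the stop the push force rose to about 10 N with no further movement.
- **Switch check:** I laid the lock-off lever forward with a finger edge and squeezed the paddle home. It stayed squeezed for about 3 s, with the opening at 51–52 mm against the 51 mm expected. Then I released it and backed clear.

**Last checks, from wrist and top pictures:**
- **Grinder position:** it sits 0.2 mm and -1.3 mm from its locked place, turned by 0.015 rad. The squeeze probably caused that small sideways shift and turn, and both are within limits.
- **Catch, paddle and lever:** the catch stands clear behind the plate, the paddle is out and the lever is upright. I judged these by eye; I had no readout of those joints.
- **Other things:** they look unmoved in the top view, and the robot is clear of everything with force near zero.

**Disagreements:**
- **Fingertip position:** the fingertips appear about 40 mm behind the reported TCP, not at it. The first grip was therefore near the top of the body, which explains the droop and an opening reading of 37 mm instead of 40. I set the squeeze height from the pictures instead.
- **Forward push on the lever:** it met about 16 N slightly early, apparently at the lever's own stop, so I backed off before squeezing.

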